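# Pack the mounting cups into the lift basket and hang it up

### The arm

A 7-joint arm with a two-finger parallel gripper is mounted at the origin on the work surface. World frame = base frame: x ahead of the robot, y to its left, z up, the work surface at z = 0. Lengths are in m, angles in rad, forces in N, time in s.
With the tool pointing down it reaches from about 0.425 to 0.875 m from the base axis. Payload 4.7 kg.
Tool frame: the origin (TCP) lies at the very end of the fingers, on their centre line; the grasp point (between the pads) lies 19 mm behind it; z points along the fingers, y is the line along which they close (so a half turn about z gives the same grasp; the last joint's range is limited). The gripper opens to 87 mm and grips with 3 to 60 N. Pads are 19 mm wide; open, the fingers measure 117 mm over their backs; the gripper's body (75 mm by 190 mm) begins 51 mm behind the grasp point.
Start: joints at [1.147, 0.321, -0.07, 1.45, 0.023, 1.371, -0.057], TCP at [0.276, -0.589, 0.223] pointing down, gripper open.
Joint ranges: [-2.86, 2.86], [-0.3, 2.09], [-1.38, 1.24], [0.06, 2.45], [-1.56, 4.7], [0.09, 2.05], [-2.69, 2.69]. Speed limits (rad/s): [2.57, 2.57, 3.14, 3.14, 3.14, 3.14, 3.14].

### API

Orientations are given as a rotation vector (axis times angle).
In Python, from bench import ctrl, imaging, ticket gives the robot as it stands.
- The arm moves only by the tool jog_arm, never from a script. Its argument "rows" is text: rows parted by semicolons, each of 7 numbers parted by spaces: the shift along the tool's x, y, z in cm, then the turn, a rotation vector about the tool's x, y, z in rad, then the closure, from -1 (fully open) to 1 (shut), so that 0 is half open. A call has 1 to 5 rows; each row shifts and turns the commanded pose from where the row before left it, along the tool's axes as they then stand; what a row does not reach is not made up. A row lasts 1/8 s, in which the tool goes at most 62.5 mm and 10.7 degrees, less where a joint would pass 70% of its speed; a pose out of reach is approached as far as the arm can. A call with a gripper value outside its range is refused whole. The fingers move at their own pace and stop on an object; "force" is the grip in N (left out, the last holds). Time passes only in rows, so rows that do not move let the fingers close. It gives the time, the measured TCP pose, the force, the opening and the grip force at its end, in the units of the state.
- ctrl.get_state(): the state, without advancing time (a new reading comes with each control period).
- imaging.get_image(name): name is "scene" or "side" or "wrist"; returns a dict with "img" (400x640x3 uint8, blue, green, red), "vertical_fov" (degrees; the focal length in pixels is half the picture's height over the tangent of half this angle, whatever the lens; pixels are square), "cx", "cy" (the principal point, pixels), "origin" and "orientation" of the camera in the world. Camera axes: x right, y down, z forward; pixel columns grow to the right and rows downward; lengths in m; the calibration is good to about 2 mm. A picture is of the moment at which its call begins. There is no depth.
- ticket.close_job(): hands the job in; it is judged then, once.
The state is a dict: "time": time; "joint_positions": joint angles; "qd": joint speeds; "joint_torque": joint torques, N m; "position": TCP position; "tool_rot": TCP orientation; "ft_force": force on the tool from outside, world axes, zero at the start; "torque": the same for the moment, N m; "grip_width": opening from 0.0 (shut) to 1.0 (fully open); "grip_force": force on a finger pad.
Only numpy, scipy, OpenCV 4.12 (cv2) and the standard library are available. Lean on these libraries where they do the work, as an engineer would, in place of code of your own. Each camera call takes 0.05 s, during which the arm holds its last target. There are 200 camera calls.

### The job

Pack away the mounting cups: put every cup that is on the bench into the basket standing on the foot of the bench lift, nested upright one inside another in size order, the largest outermost. Then stand the basket's handle up, pull the sprung hook of the lift down, hook it under the middle of the handle, let it carry the basket up off the foot as far as the hook goes, and swing the arm with the hanging basket back to its parking stop. Leave the other things on the bench where they are.

Things in the scene. Friction and masses are not known exactly. Their poses are not given: they have to be found in the camera images.
- cup_a_mid (a point): Centre, half-way up, of a plain white plastic mounting cup: round, open top, 66 mm outside diameter, 60 mm tall, straight wall 2.5 mm, solid floor 13 mm thick; 30 to 120 g. The set (66, 55, 44, 33 mm, equally tall) has three or four present, anywhere. z along its axis, mouth up. In another cup it seats 13 mm higher, with 3 mm or more play; on the basket floor its centre is 34 mm above the basket underside.
- cup_b_mid (a point): Centre, half-way up, of a plain white plastic mounting cup: round, open top, 55 mm outside diameter, 60 mm tall, straight wall 2.5 mm, solid floor 13 mm thick; 30 to 120 g. The set (66, 55, 44, 33 mm, equally tall) has three or four present, anywhere. z along its axis, mouth up. In another cup it seats 13 mm higher, with 3 mm or more play; on the basket floor its centre is 34 mm above the basket underside.
- cup_c_mid (a point): Centre, half-way up, of a plain white plastic mounting cup: round, open top, 44 mm outside diameter, 60 mm tall, straight wall 2.5 mm, solid floor 13 mm thick; 30 to 120 g. The set (66, 55, 44, 33 mm, equally tall) has three or four present, anywhere. z along its axis, mouth up. In another cup it seats 13 mm higher, with 3 mm or more play; on the basket floor its centre is 34 mm above the basket underside.
- cup_d_mid (a point): Centre, half-way up, of a plain white plastic mounting cup: round, open top, 33 mm outside diameter, 60 mm tall, straight wall 2.5 mm, solid floor 13 mm thick; 30 to 120 g. The set (66, 55, 44, 33 mm, equally tall) has three or four present, anywhere. z along its axis, mouth up. In another cup it seats 13 mm higher, with 3 mm or more play; on the basket floor its centre is 34 mm above the basket underside.
- basket: Loose round steel basket, rim 102 mm across, 36 mm high, inside about 94 mm, floor 4 mm, 0.35 kg, on the foot plate of the lift under the path of the hook. Origin: centre of underside; z up. Ears (20 mm wide, 86 mm high, 55 mm from the centre) at its -x and +x sides carry the folding handle on pivots along x, 78 mm above the underside. Its x axis points roughly at the mast.
- bail (a joint): Angle (rad) of the folding handle of the basket about its pivots: 0 = folded on its stop to the +y side of the basket, 10 degrees above level; 1.40 = upright; 2.79 = folded to the -y side. Friction (0.04 N m) holds it where it is left.
- bail_mid (a point): Middle of the folding handle, a bent steel bar of 8 mm diameter, 94 mm from the pivot line; for 30 mm either side of this point the bar runs along x of the basket (falling 4 mm to each end), then bends to the pivots. Upright, it is 172 mm above the basket underside.
- mast_axis (a point): Foot of the turning mast of the lift (30 mm diameter, 0.44 m tall): point on its axis on top of the 8 mm thick grey foot plate. The plate runs 260 mm from the axis along -x of this frame, 130 mm wide; the basket stands on it about 200 mm from the axis.
- swing (a joint): Angle (rad) of mast and arm: 0 = parking stop, growing counter-clockwise seen from above, other stop at 1.9; at 1.15 the arm lies along -x of the mast_axis frame. Light friction (0.08 N m), stays where left. Arm 200 mm long from the mast axis to knob and hook.
- lift (a joint): How far hook and arm are pulled down (m): 0 = fully up at the stop, at most 0.12. A spring draws them up with about 11 N at the top, 14 N at the bottom (own weight taken off), enough to carry the full basket; a damper of 40 N per m/s slows it.
- knob_mid (a point): Centre of the round black pull knob on the outer end of the arm, above the hook: 28 mm diameter, 26 mm tall, turning freely about its upright axis, its underside 12 mm above the 14 mm wide arm. With the hook up it is 326 mm above the bench.
- hook_seat (a point): Lowest point inside the steel hook (8 mm round bar) under the outer end of the arm, where a bar hangs; 84 mm below knob_mid. Mouth open sideways: the shank is 14 mm beside it towards the parking stop; the point is 18 mm beside it the other way (the way swing grows) and ends 14 mm above it, so swinging forward the point goes under a bar first. Arm underside 45 mm above.
- puck_1: Bystander: small dark moulded specimen, 32 mm diameter, 20 mm tall, lying among the cups. Origin: its underside, z up. Not to be moved.
- puck_2: Bystander: dark moulded specimen, 40 mm diameter, 18 mm tall. Origin: its underside, z up. Not to be moved.
- resin: Bystander: bottle of 54 mm diameter, 125 mm tall. Origin: its underside, z up. Not to be moved.
- dish: Bystander: white dish of 90 mm diameter, 16 mm tall. Origin: its underside, z up. Not to be moved.
- spanner: Bystander: steel spanner 130 mm long, lying left of the lift. Origin: its underside, z up. Not to be moved.
Things that resemble listed ones, but are neither listed nor needed, are in the scene too. Leave any purple or yellow look-alike of the part that bears cup_a_mid alone.

How it is judged:
On the way, in this order (a step that is already met when the one before it is completed fails the run):
1. All cups present stand nested in size order in the basket, the basket standing on the foot of the lift, the hook still up (horizontal distance between each of cup_a_mid, cup_b_mid, cup_c_mid, cup_d_mid and basket below 0.05 m and z of cup_a_mid in the frame of basket between 0.02 and 0.095 m and z of cup_b_mid in the frame of basket between 0.02 and 0.095 m and z of cup_c_mid in the frame of basket between 0.02 and 0.095 m and z of cup_d_mid in the frame of basket between 0.02 and 0.095 m and horizontal distance between cup_a_mid and cup_b_mid below 0.013 m and z of cup_b_mid in the frame of cup_a_mid between 0.005 and 0.017 m and horizontal distance between cup_a_mid and cup_c_mid below 0.0185 m and z of cup_c_mid in the frame of cup_a_mid between 0.005 and 0.03 m and horizontal distance between cup_a_mid and cup_d_mid below 0.024 m and z of cup_d_mid in the frame of cup_a_mid between 0.005 and 0.043 m and horizontal distance between cup_b_mid and cup_c_mid below 0.013 m and z of cup_c_mid in the frame of cup_b_mid between 0.005 and 0.017 m and horizontal distance between cup_b_mid and cup_d_mid below 0.0185 m and z of cup_d_mid in the frame of cup_b_mid between 0.005 and 0.03 m and horizontal distance between cup_c_mid and cup_d_mid below 0.013 m and z of cup_d_mid in the frame of cup_c_mid between 0.005 and 0.017 m and angle between each of cup_a_mid, cup_b_mid, cup_c_mid, cup_d_mid's own z axis and vertical below 0.3 rad and height (world z) of basket below 0.02 m and value of joint lift below 0.03 m), for 0.2 s.
2. The hook is pulled down to the height of the handle (at least 75 mm), the basket still standing on the foot (value of joint lift above 0.075 m and height (world z) of basket below 0.02 m), for 0.1 s.
3. The basket hangs on the hook, clear of the foot by more than 40 mm (height (world z) of basket above 0.048 m and value of joint lift below 0.03 m and distance between bail_mid and hook_seat below 0.03 m), for 0.2 s.
At the end, for the whole second after the job is handed in: All cups present upright in the basket, each seated in the next larger; basket hanging level (0.3 rad), still, by its handle on the hook (handle middle within 30 mm of the seat), underside over 48 mm above the bench; hook within 20 mm of fully up, arm within 0.10 rad of its parking stop (horizontal distance between each of cup_a_mid, cup_b_mid, cup_c_mid, cup_d_mid and basket below 0.05 m and z of cup_a_mid in the frame of basket between 0.02 and 0.095 m and z of cup_b_mid in the frame of basket between 0.02 and 0.095 m and z of cup_c_mid in the frame of basket between 0.02 and 0.095 m and z of cup_d_mid in the frame of basket between 0.02 and 0.095 m and horizontal distance between cup_a_mid and cup_b_mid below 0.013 m and z of cup_b_mid in the frame of cup_a_mid between 0.005 and 0.017 m and horizontal distance between cup_a_mid and cup_c_mid below 0.0185 m and z of cup_c_mid in the frame of cup_a_mid between 0.005 and 0.03 m and horizontal distance between cup_a_mid and cup_d_mid below 0.024 m and z of cup_d_mid in the frame of cup_a_mid between 0.005 and 0.043 m and horizontal distance between cup_b_mid and cup_c_mid below 0.013 m and z of cup_c_mid in the frame of cup_b_mid between 0.005 and 0.017 m and horizontal distance between cup_b_mid and cup_d_mid below 0.0185 m and z of cup_d_mid in the frame of cup_b_mid between 0.005 and 0.03 m and horizontal distance between cup_c_mid and cup_d_mid below 0.013 m and z of cup_d_mid in the frame of cup_c_mid between 0.005 and 0.017 m and angle between each of cup_a_mid, cup_b_mid, cup_c_mid, cup_d_mid, basket's own z axis and vertical below 0.3 rad and height (world z) of basket above 0.048 m and value of joint lift below 0.02 m and distance between bail_mid and hook_seat below 0.03 m and value of joint swing below 0.1 rad and linear speed of basket below 0.08 m/s); the robot touches nothing.
It fails at once if Another thing on the bench is moved more than 40 mm (distance of any of puck_1, puck_2, resin, dish, spanner from where it was at the start of the episode above 0.04 m).
It fails at once if The basket is tipped over (angle between basket's own z axis and vertical above 0.8 rad).
Of cup_a, cup_b, cup_c, cup_d only 3 to 4 are there at a start; the rules pass over those that are not, and their reading is None.
At some moment in a run one of cup_a, cup_b, cup_c, cup_d may be knocked a few centimetres aside while the robot is not near it.
It also fails if it takes over 208 s, if anything falls off the work surface, if the arm or the gripper's body presses on something with over 40 N, if the wrist force passes 120 N, or if a joint passes its speed limit or range.

## Working session

There is one attempt and no reset: what is moved stays moved. The work goes in short steps, Python scripts to look and compute and a tool call to move; the robot and the scene stay as the last step left them, time stands still between calls to the robot, and variables do not carry over. Pictures are saved under pics/ and viewed, at most 14 in all, crops included, and the job is handed in when it is done.

Besides the shell and the picture viewer there is one more tool, called after "Emit:" by a JSON object that holds its "api" and its "payload", one argument or row to a line. jog_arm: Moves the arm, as the interface text tells. Its arguments: {"type":"object","properties":{"rows":{"type":"string"},"force":{"type":"number"}},"required":["rows"]}

```bash
mkdir -p pics; ls
cat > h.py <<'E'
import numpy as np, cv2
from scipy.spatial.transform import Rotation as R
from bench import ctrl, imaging, ticket
def cam(n, save=None):
    d=imaging.get_image(n); d['f']=200/np.tan(np.radians(d['vertical_fov'])/2)
    o=np.array(d['orientation'],float)
    d['R']=o if o.shape==(3,3) else (R.from_rotvec(o).as_matrix() if o.size==3 else R.from_quat(o).as_matrix())
    d['o']=np.array(d['origin'],float)
    if save: cv2.imwrite('pics/'+save,d['img'])
    return d
def ray(d,u,v):
    r=d['R']@np.array([(u-d['cx'])/d['f'],(v-d['cy'])/d['f'],1.]); return r/np.linalg.norm(r)
def onz(d,u,v,z):
    r=ray(d,u,v); return d['o']+r*(z-d['o'][2])/r[2]
def proj(d,p):
    q=d['R'].T@(np.array(p)-d['o']); return q[:2]/q[2]*d['f']+[d['cx'],d['cy']]
def tri(a,pa,b,pb):
    r,s=ray(a,*pa),ray(b,*pb); t=np.linalg.lstsq(np.c_[r,-s],b['o']-a['o'],rcond=None)[0]
    p,q=a['o']+r*t[0],b['o']+s*t[1]; return (p+q)/2,np.linalg.norm(p-q)
E
python3 - <<'E'
from h import *
for n in ['scene','side','wrist']:
    d=cam(n,n+'0.png'); print(n,d['vertical_fov'],d['cx'],d['cy'],d['o'],np.round(d['R'],3).tolist(),d.get('orientation'))
print(ctrl.get_state())
E
```

```text
pics
scene 50.41686279428738 322.54066400367105 198.47191034172133 [1.1435548  0.08947178 1.0122173 ] [[-0.147, 0.783, -0.604], [0.989, 0.121, -0.083], [0.008, -0.61, -0.792]] [-1.71326727 -1.99230038  0.67038105]
side 49.36010694426805 320.50292486172066 204.61463325349183 [0.01027838 0.72249958 1.18276948] [[-0.825, -0.409, 0.391], [-0.566, 0.613, -0.552], [-0.013, -0.676, -0.737]] [-0.80272403  2.61308955 -1.01050257]
wrist 71.57979250042413 319.90488018411025 202.133140612716 [ 0.35211238 -0.5518734   0.38410671] [[0.424, -0.862, -0.278], [-0.906, -0.404, -0.129], [-0.001, 0.306, -0.952]] [ 2.42138094 -1.5402596  -0.24330315]
{'time': 0.15, 'joint_positions': array([ 1.14712108,  0.32164181, -0.07007255,  1.45139784,  0.02258715,
        1.37084259, -0.05691072]), 'qd': array([-0.00132297, -0.00204929,  0.00016512, -0.00292522,  0.00037318,
        0.00052426,  0.00080337]), 'joint_torque': array([-1.40390002e-04, -4.91793358e+01, -4.04549260e-01, -3.12879753e+01,
       -6.39284053e-02,  4.04275919e-02,  1.49862562e-04]), 'position': array([ 0.27532112, -0.58832951,  0.22171823]), 'tool_rot': array([-3.06521970e+00, -6.81862689e-01,  6.35109046e-04]), 'ft_force': array([ 0.39028627,  0.60444231, -0.13024812]), 'torque': array([-0.02048146,  0.04142722,  0.03392733]), 'grip_force': 0.0, 'grip_width': 1.002976569370003}
```

View pics/scene0.png

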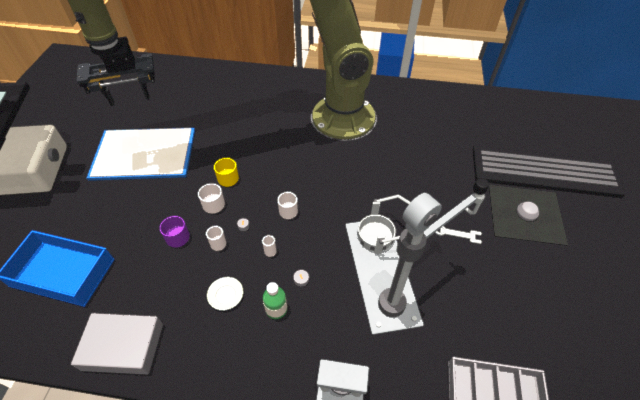

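View pics/side0.png

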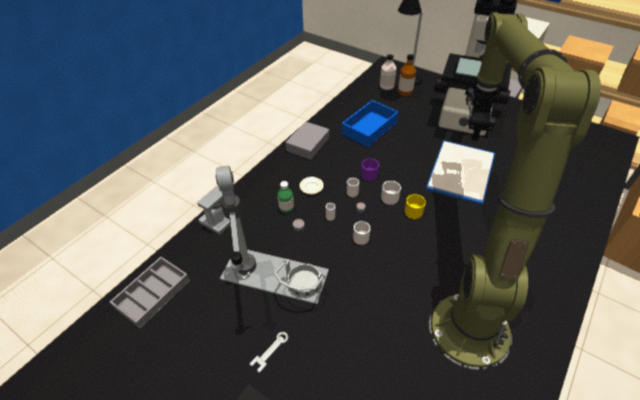

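The scene view shows four white cups (~(211,198), (288,205), (216,238), (269,245)), with a yellow one at (227,172) and a purple one at (175,231). The basket is at (377,232), the mast foot at (392,302) and the knob end of the arm near (480,188).

Run:
```python
from h import *
S=cam('scene');D=cam('side')
def blobs(d,pts):
    img=d['img'];hsv=cv2.cvtColor(img,cv2.COLOR_BGR2HSV)
    m=((hsv[...,2]>75)&(hsv[...,1]<70)).astype(np.uint8)
    n,l,st,c=cv2.connectedComponentsWithStats(m)
    out=[]
    for p in pts:
        k=l[p[1]-3:p[1]+4,p[0]-3:p[0]+4].ravel();k=k[k>0]
        if len(k)==0: out.append(None);continue
        k=np.bincount(k).argmax()
        mm=(l==k).astype(np.uint8);cn=max(cv2.findContours(mm,0,2)[0],key=cv2.contourArea);h=cv2.convexHull(cn)
        M=cv2.moments(h);out.append((M['m10']/M['m00'],M['m01']/M['m00'],*st[k][:4]))
    return out
a=blobs(S,[(211,198),(288,205),(216,240),(269,246)]);b=blobs(D,[(391,192),(361,233),(352,187),(330,211)])
for n,p,q in zip('abcd',a,b):
    P,e=tri(S,p[:2],D,q[:2]);print(n,np.round(P,4),round(e,4),onz(S,*p[:2],.03).round(4),onz(D,*q[:2],.03).round(4),p[2:],q[2:])
A=cv2.resize(S['img'][170:340,340:500],None,fx=3.5,fy=3.5,interpolation=2);B=cv2.resize(D['img'][155:310,195:345],None,fx=3.8,fy=3.8,interpolation=2)
cv2.imwrite('pics/lift0.png',cv2.resize(A,(560,595)));cv2.imwrite('pics/lift0s.png',B)
```

```text
a [ 0.4425 -0.335   0.0324] 0.0004 [ 0.4409 -0.3358  0.03  ] [ 0.4433 -0.3375  0.03  ] (np.int32(197), np.int32(183), np.int32(28), np.int32(31)) (np.int32(381), np.int32(180), np.int32(21), np.int32(25))
b [ 0.4342 -0.1108  0.033 ] 0.0007 [ 0.4323 -0.1111  0.03  ] [ 0.4353 -0.1134  0.03  ] (np.int32(277), np.int32(191), np.int32(21), np.int32(29)) (np.int32(353), np.int32(220), np.int32(18), np.int32(25))
c [ 0.573  -0.2805  0.0334] 0.0003 [ 0.5711 -0.2816  0.03  ] [ 0.5746 -0.2837  0.03  ] (np.int32(205), np.int32(225), np.int32(22), np.int32(26)) (np.int32(346), np.int32(177), np.int32(14), np.int32(20))
d [ 0.5749 -0.1326  0.0339] 0.0002 [ 0.5727 -0.1334  0.03  ] [ 0.5768 -0.1356  0.03  ] (np.int32(261), np.int32(234), np.int32(16), np.int32(23)) (np.int32(325), np.int32(202), np.int32(11), np.int32(19))
```

View pics/lift0.png

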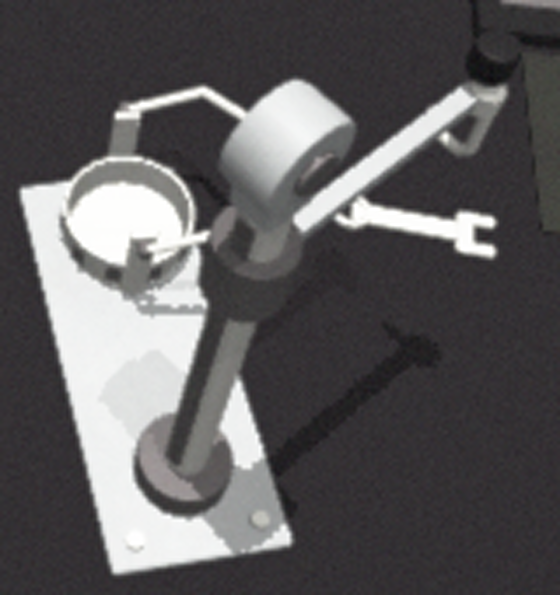

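View pics/lift0s.png

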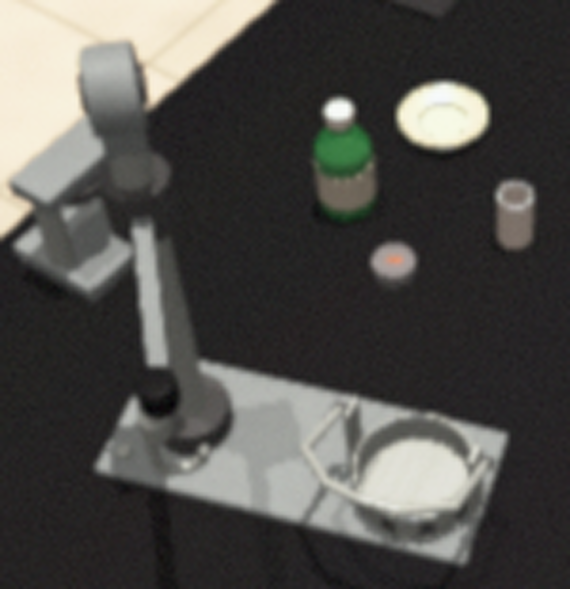

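Emit:
{"api": "jog_arm", "payload": {
  "rows": "5.2 -3.2 0 0 0 0 -1; 5.2 -3.2 0 0 0 0 -1; 5.2 -3.2 0 0 0 0 -1; 5.2 -3.2 0 0 0 0 -1; 5.2 -3 0 0 0 0 -1"
}}

```text
time: 0.88
position: [0.4448, -0.3336, 0.2227]
tool_rot: [3.066, 0.682, 0.0]
ft_force: [1.7, -1.2, 0.5]
grip_width: 1.004
grip_force: 0.0
```

Run:
```python
from h import *
S=cam('scene');D=cam('side');W=cam('wrist','w1.png')
s=lambda u,v:(u/3.5+340,v/3.5+170); t=lambda u,v:(u/3.8+195,v/3.8+155)
f=lambda n,a,b:print(n,*[np.round(x,4) for x in tri(S,s(*a),D,t(*b))])
f('knob',(494,60),(160,392)); f('ear-x',(125,108),(486,455)); f('ear+x',(143,245),(352,405))
print('plate scene',[onz(S,*s(*p),.008)[:2].round(4).tolist() for p in [(20,188),(112,575),(292,545)]])
print('plate side',[onz(D,*t(*p),.008)[:2].round(4).tolist() for p in [(97,470),(465,562),(507,433)]])
print('rim scene',[onz(S,*s(*p),.044)[:2].round(4).tolist() for p in [(62,212),(194,212),(125,157)]])
print('rim side',[onz(D,*t(*p),.044)[:2].round(4).tolist() for p in [(354,475),(482,475),(420,414)]])
f('bail1',(203,90),(345,493));f('hook',(465,150),(195,460))
f('bail2',(203,90),(440,510));f('bailb',(203,90),(305,445))
for n,p in [('yellow',(227,172)),('purple',(175,231)),('puck1',(243,225)),('puck2',(301,278)),('resin',(275,300))]: print(n,onz(S,*p,.03).round(3))
st=ctrl.get_state();print(st['position'],st['tool_rot'],st['time'],st['ft_force'])
print('W',W['o'],W['R'].round(3).tolist(),proj(W,[.4425,-.335,.06]))
```

```text
knob [0.5355 0.3386 0.323 ] 0.0066
ear-x [0.4245 0.1353 0.0897] 0.0043
ear+x [0.5436 0.1556 0.0846] 0.0089
plate scene [[0.4575, 0.0624], [0.7658, 0.1612], [0.726, 0.2832]]
plate side [[0.7164, 0.2831], [0.4118, 0.182], [0.4523, 0.0609]]
rim scene [[0.4995, 0.0982], [0.4839, 0.1998], [0.4396, 0.1429]]
rim side [[0.5187, 0.1838], [0.433, 0.1261], [0.5092, 0.1058]]
bail1 [0.4607 0.2167 0.1441] 0.0615
hook [0.5343 0.3375 0.2377] 0.0254
bail2 [0.4165 0.1982 0.1082] 0.0089
bailb [0.4922 0.2149 0.1813] 0.0672
yellow [ 0.338 -0.318  0.03 ]
purple [ 0.568 -0.398  0.03 ]
puck1 [ 0.52  -0.219  0.03 ]
puck2 [ 0.656 -0.031  0.03 ]
resin [ 0.724 -0.083  0.03 ]
[ 0.44672349 -0.33127304  0.22283637] [-3.06342015e+00 -6.94620041e-01 -1.80648069e-03] 1.025 [0.1418172  0.07401958 0.07788376]
W [ 0.5250725  -0.29008398  0.38589704] [[0.435, -0.858, -0.273], [-0.9, -0.415, -0.131], [-0.001, 0.302, -0.953]] [323.8974851  194.76137446]
```

View pics/w1.png

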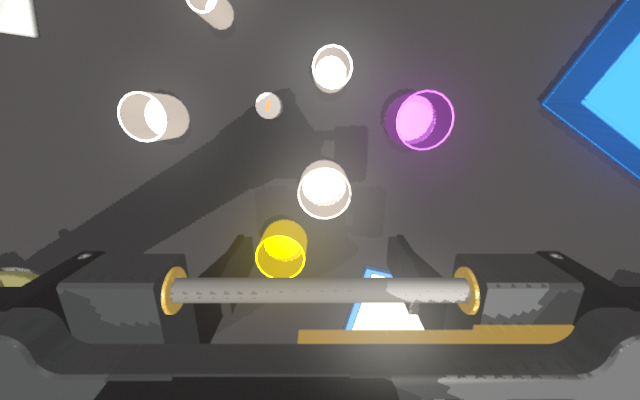

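The wrist view shows cup a's rim centred at about (325,190), with yellow at (281,258) close behind it. Purple is at (424,120), c at (332,68), b at (153,117) and d at the top (213,10).

```bash
cat >> h.py <<'E'
def rim(d,p,r,w=None):
    """centre (world) of white rim of radius r at p (x,y,z): hough circle near prediction"""
    u=proj(d,p); dep=(d['R'].T@(np.array(p)-d['o']))[2]; rp=r*d['f']/dep
    g=cv2.cvtColor(d['img'],cv2.COLOR_BGR2GRAY); k=4; m=int(rp*1.8)
    x0,y0=int(u[0])-m,int(u[1])-m; x0,y0=max(x0,0),max(y0,0)
    c=cv2.resize(g[y0:y0+2*m,x0:x0+2*m],None,fx=k,fy=k,interpolation=2)
    h=cv2.HoughCircles(c,cv2.HOUGH_GRADIENT,1,8,param1=120,param2=12,minRadius=int((rp-1.5)*k),maxRadius=int((rp+2)*k))
    if h is None: return None
    return [(onz(d,*((q[:2]-k/2+.5)/k+[x0,y0]),p[2]).round(4),round(float(q[2])/k/dep**-1/d['f'],4)) for q in h[0][:3]]
def toolaxes():
    s=ctrl.get_state(); return s['position'],R.from_rotvec(s['tool_rot']).as_matrix(),s
def move(t):
    """tool-frame shift in cm to world target t, and yaw of tool x"""
    p,M,s=toolaxes(); print('shift cm',(M.T@(np.array(t)-p)*100).round(2),'yaw',np.degrees(np.arctan2(M[1,0],M[0,0])).round(2),'pos',p.round(4),'t',s['time'])
E
python3 - <<'E'
from h import *
W=cam('wrist')
for n,p,r in [('a',(.4425,-.335,.06),.033),('b',(.434,-.111,.06),.0275),('c',(.573,-.2805,.06),.022)]: print(n,proj(W,p),rim(W,p,r))
p=toolaxes()[0]; print('tcp px',proj(W,p)); move([.4425,-.335,.036])
E
```

```text
a [321.66273189 191.15883182] [(array([ 0.445 , -0.3346,  0.06  ]), np.float64(0.0323)), (array([ 0.4474, -0.3324,  0.06  ]), np.float64(0.0351)), (array([ 0.4423, -0.3356,  0.06  ]), np.float64(0.0348))]
b [137.87283905 114.54965977] [(array([ 0.4357, -0.1107,  0.06  ]), np.float64(0.0261)), (array([ 0.4379, -0.113 ,  0.06  ]), np.float64(0.0289)), (array([ 0.4402, -0.1104,  0.06  ]), np.float64(0.0295))]
c [328.58318834  62.81187375] [(array([ 0.5719, -0.2809,  0.06  ]), np.float64(0.0217)), (array([ 0.5771, -0.279 ,  0.06  ]), np.float64(0.0211)), (array([ 0.5732, -0.278 ,  0.06  ]), np.float64(0.0213))]
tcp px [323.52750536 253.77240772]
shift cm [-0.25 -0.03 18.67] yaw 25.29 pos [ 0.4449 -0.3341  0.2227] t 1.075
```

Emit:
{"api": "jog_arm", "payload": {
  "rows": "0 0 6 0 0 0 -1; 0 0 6 0 0 0 -1; 0 0 4.5 0 0 0 -1; 0 0 2.2 0 0 0 -1; 0 0 0 0 0 0 0.4",
  "force": 4
}}

```text
time: 1.7
position: [0.4414, -0.3361, 0.0334]
tool_rot: [-3.065, -0.677, 0.006]
ft_force: [-0.3, -0.5, 0.2]
grip_width: 0.949
grip_force: 0.0
```

Emit:
{"api": "jog_arm", "payload": {
  "rows": "0 0 0 0 0 0 1; 0 0 0 0 0 0 1; 0 0 0 0 0 0 1; 0 0 0 0 0 0 1; 0 0 0 0 0 0 1"
}}

```text
time: 2.33
position: [0.4448, -0.3365, 0.037]
tool_rot: [3.064, 0.681, 0.002]
ft_force: [-0.3, -1.1, 6.5]
grip_width: 0.766
grip_force: 4.0
```

Emit:
{"api": "jog_arm", "payload": {
  "rows": "0 0 0 0 0 0 -0.8; 0 0 0 0 0 0 -0.8; 0 0 0 0 0 0 -0.8"
}}

```text
time: 2.7
position: [0.4438, -0.335, 0.0352]
tool_rot: [-3.066, -0.683, 0.001]
ft_force: [-0.2, -0.6, -0.2]
grip_width: 0.892
grip_force: 0.0
```

Emit:
{"api": "jog_arm", "payload": {
  "rows": "0 0 0 0 0 0.175 -0.8; 0 0 0 0 0 0.175 -0.8; 0 0 0 0 0 0.175 -0.8; 0 0 0 0 0 0.175 -0.8; 0 0 0 0 0 0.175 -0.8"
}}

```text
time: 3.32
position: [0.4439, -0.3351, 0.0352]
tool_rot: [-3.065, 0.69, 0.001]
ft_force: [0.4, 0.2, -0.5]
grip_width: 0.897
grip_force: 0.0
```

Emit:
{"api": "jog_arm", "payload": {
  "rows": "0 0 0 0 0 0.175 -0.8; 0 0 0 0 0 0.175 -0.8; 0 0 0 0 0 0.175 -0.8; 0 0 0 0 0 0.17 -0.8; 0 0 0 0 0 0 1"
}}

```text
time: 3.95
position: [0.4439, -0.3352, 0.0353]
tool_rot: [2.653, -1.682, -0.001]
ft_force: [0.7, -0.6, -0.3]
grip_width: 0.846
grip_force: 0.0
```

Emit:
{"api": "jog_arm", "payload": {
  "rows": "0 0 0 0 0 0 1; 0 0 0 0 0 0 1; 0 0 0 0 0 0 1; 0 0 0 0 0 0 1"
}}

```text
time: 4.45
position: [0.4439, -0.3354, 0.0354]
tool_rot: [2.652, -1.685, -0.0]
ft_force: [-0.5, 0.1, -0.6]
grip_width: 0.757
grip_force: 4.0
```

Emit:
{"api": "jog_arm", "payload": {
  "rows": "0 0 0 0 0 0 1; 0 0 -4 0 0 0 1; 0 0 -6 0 0 0 1; 0 0 -6 0 0 0 1; 0 0 0 0 0 0 1",
  "force": 15
}}

```text
time: 5.08
position: [0.447, -0.3375, 0.2017]
tool_rot: [2.651, -1.685, 0.018]
ft_force: [-0.7, 0.2, -0.9]
grip_width: 0.754
grip_force: 15.0
```

Run:
```python
from h import *
W=cam('wrist','w2.png');move([.489,.143,.2]);S=cam('scene');D=cam('side')
cv2.imwrite('pics/c2.png',np.vstack([np.hstack([cv2.resize(S['img'][190:290,340:420],(320,400),interpolation=2),cv2.resize(D['img'][245:320,260:335],(400,400),interpolation=2)])]))
```

```text
shift cm [-41.54 -24.31  -0.31] yaw -64.87 pos [ 0.4454 -0.3364  0.1984] t 5.125
```

View pics/c2.png

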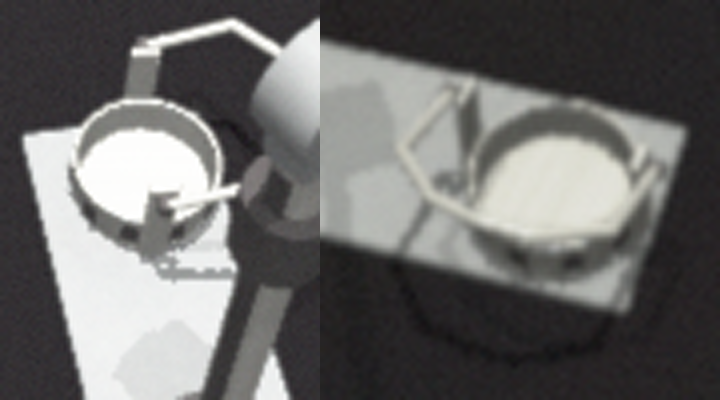

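Basket rim spans x 70–221 in the left crop. The ear tops are at about (147,44) and (164,198) there, and at (468,80) and (650,158) in the right crop.

Run:
```python
from h import *
S=cam('scene');D=cam('side');move([.489,.143,.2])
s=lambda u,v:(u/4+340,v/4+190); t=lambda u,v:((u-320)/5.333+260,v/5.333+245)
for n,a,b in [('-x',(147,44),(650,158)),('+x',(164,198),(468,82))]:
    print(n,*tri(S,s(*a),D,t(*b)),onz(S,*s(*a),.094)[:2],onz(D,*t(*b),.094)[:2])
print('rimS',[onz(S,*s(*p),.044)[:2].round(4).tolist() for p in [(70,170),(221,170),(145,98)]])
print('rimD',[onz(D,*t(*p),.044)[:2].round(4).tolist() for p in [(472,185),(648,185),(560,105)]])
print('floorS',[onz(S,*s(*p),.012)[:2].round(4).tolist() for p in [(77,175),(212,175),(146,128),(146,222)]])
for q in [(.489,.143),(.484,.146)]:
  for d,f,n in [(S,lambda p:((p[0]-340)*4,(p[1]-190)*4),'S'),(D,lambda p:((p[0]-260)*5.333+320,(p[1]-245)*5.333),'D')]:
    P=np.array([f(proj(d,[q[0]+.0505*np.cos(a),q[1]+.0505*np.sin(a),.044])) for a in np.linspace(0,6.28,200)]);print(n,q,P.min(0).round(),P.max(0).round())
```

```text
shift cm [-41.3  -24.45  -0.56] yaw -64.87 pos [ 0.443  -0.3347  0.1936] t 5.325
-x [0.42633428 0.13793796 0.09199161] 0.004368139415261292 [0.42934398 0.13965296] [0.4248614  0.13681541]
+x [0.54421795 0.15490428 0.08879573] 0.010548728460201284 [0.55075937 0.15895682] [0.53987172 0.15245916]
rimS [[0.5058, 0.0983], [0.4902, 0.1996], [0.4382, 0.1443]]
rimD [[0.5185, 0.1823], [0.4345, 0.1257], [0.5089, 0.109]]
floorS [[0.4882, 0.1038], [0.4738, 0.1972], [0.441, 0.1487], [0.5191, 0.1542]]
S (0.489, 0.143) [64. 97.] [212. 222.]
D (0.489, 0.143) [466.  89.] [641. 237.]
S (0.484, 0.146) [69. 92.] [217. 216.]
D (0.484, 0.146) [470.  97.] [645. 245.]
```

Emit:
{"api": "jog_arm", "payload": {
  "rows": "-5.16 -3.06 0 0 0 0 1; -5.16 -3.06 0 0 0 0 1; -5.16 -3.06 0 0 0 0 1; -5.16 -3.06 0 0 0 0 1; -5.16 -3.06 0 0 0 0 1"
}}

```text
time: 5.95
position: [0.4721, -0.0349, 0.1941]
tool_rot: [2.651, -1.685, -0.003]
ft_force: [1.3, -1.3, -0.7]
grip_width: 0.756
grip_force: 15.0
```

Emit:
{"api": "jog_arm", "payload": {
  "rows": "-5.16 -3.06 0 0 0 0 1; -5.16 -3.06 0 0 0 0 1; -5.16 -3.06 0 0 0 0 1; 0 0 0 0 0 -0.16 1; 0 0 0 0 0 -0.16 1"
}}

```text
time: 6.58
position: [0.4731, 0.0134, 0.2139]
tool_rot: [-2.866, 1.224, -0.046]
ft_force: [-0.2, -0.3, -0.2]
grip_width: 0.754
grip_force: 15.0
```

Emit:
{"api": "jog_arm", "payload": {
  "rows": "0 0 0 0 0 -0.16 1; 0 0 0 0 0 -0.16 1; 0 0 0 0 0 -0.16 1; 0 0 0 0 0 -0.16 1; 0 0 0 0 0 -0.16 1"
}}

```text
time: 7.2
position: [0.473, 0.0142, 0.2138]
tool_rot: [-3.129, 0.009, -0.057]
ft_force: [-0.7, 0.4, -1.7]
grip_width: 0.755
grip_force: 15.0
```

Emit:
{"api": "jog_arm", "payload": {
  "rows": "0 0 0 0 0 -0.16 1; 0 0 0 0 0 0 1; 0 0 0 0 0 0 1"
}}

```text
time: 7.58
position: [0.4735, 0.0143, 0.2145]
tool_rot: [-3.124, -0.229, -0.06]
ft_force: [-0.0, -0.2, -1.5]
grip_width: 0.753
grip_force: 15.0
```

Run:
```python
from h import *
W=cam('wrist','w3.png');move([.485,.1475,.049])
for p in [(.43,.138,.094),(.54,.155,.094),(.485,.1475,.044)]: print(proj(W,p).round())
```

```text
shift cm [  2.42 -12.92  16.75] yaw 8.41 pos [0.4736 0.0143 0.2147] t 7.625
[204. 223.]
[190. 116.]
[214. 165.]
```

View pics/w3.png

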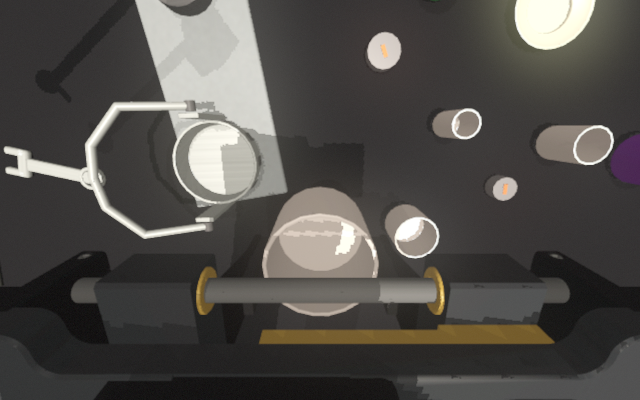

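The wrist view shows the held cup's rim at (320,264), the basket rim centre at (216,161), and handle pivots at (192,106) and (208,223). The handle is folded to +y.

```bash
cat >> h.py <<'E'
def plan(t,yaw):
    """tool-frame shift (cm) then turn (rotvec) to reach target pointing down with tool-x yaw (deg), nearest half turn"""
    p,M,s=toolaxes(); best=None
    for y in (yaw,yaw+180,yaw-180):
        a=np.radians(y); T=np.array([[np.cos(a),np.sin(a),0],[np.sin(a),-np.cos(a),0],[0,0,-1]]).T.T
        T=np.column_stack([[np.cos(a),np.sin(a),0],[np.sin(a),-np.cos(a),0],[0,0,-1]])
        rv=R.from_matrix(M.T@T).as_rotvec()
        if best is None or np.linalg.norm(rv)<np.linalg.norm(best[0]): best=(rv,T)
    rv,T=best; d=np.array(t)-p
    print('shift now',(M.T@d*100).round(2),'turn',rv.round(4),'| shift after turn',(T.T@d*100).round(2),'| pos',p.round(4),'q7',s['joint_positions'][[0,4,6]].round(2),'t',round(s['time'],2))
E
python3 - <<'E'
from h import *
W=cam('wrist');
for u in [(192,106),(208,223)]: print(onz(W,*u,.088))
print(onz(W,216,161,.044),onz(W,320,264,toolaxes()[0][2]+.024), rim(W,[.488,.146,.044],.0505))
plan([.488,.146,.049],9)
E
```

```text
[0.55017861 0.15628395 0.088     ]
[0.42781132 0.13559521 0.088     ]
[0.49074957 0.1456439  0.044     ] [0.47610644 0.01516186 0.23880579] [(array([0.4952, 0.1425, 0.044 ]), np.float64(0.0526)), (array([0.4847, 0.1493, 0.044 ]), np.float64(0.0526)), (array([0.4908, 0.1453, 0.044 ]), np.float64(0.051))]
shift now [  2.69 -12.73  16.77] turn [-0.0053 -0.0396 -0.0097] | shift after turn [  3.47 -12.79  16.58] | pos [0.4737 0.0143 0.2148] q7 [ 0.91 -0.08 -1.42] t 7.67
```

Emit:
{"api": "jog_arm", "payload": {
  "rows": "0 0 0 -0.005 -0.04 -0.01 1; 1.2 -4.2 0 0 0 0 1; 1.2 -4.3 0 0 0 0 1; 1.2 -4.3 0 0 0 0 1; 0 0 4 0 0 0 1"
}}

```text
time: 8.3
position: [0.4912, 0.1518, 0.1775]
tool_rot: [-3.128, -0.257, -0.011]
ft_force: [0.3, -1.1, -1.4]
grip_width: 0.756
grip_force: 15.0
```

Emit:
{"api": "jog_arm", "payload": {
  "rows": "0 0 5 0 0 0 1; 0 0 0 0 0 0 1; 0 0 0 0 0 0 1"
}}

```text
time: 8.68
position: [0.4902, 0.1468, 0.1267]
tool_rot: [-3.131, -0.249, -0.003]
ft_force: [0.8, -0.2, -0.0]
grip_width: 0.754
grip_force: 15.0
```

Run:
```python
from h import *
plan([.489,.146,.0485],9.5)
```

```text
shift now [-0.14  0.06  7.82] turn [-0.0005 -0.0019 -0.0073] | shift after turn [-0.13  0.06  7.82] | pos [0.4902 0.1468 0.1267] q7 [ 0.64  0.23 -1.93] t 8.68
```

Emit:
{"api": "jog_arm", "payload": {
  "rows": "-0.1 0 4 0 0 0 1; 0 0 2.5 0 0 0 1; 0 0 1.3 0 0 0 1; 0 0 0 0 0 0 1; 0 0 0 0 0 0 1"
}}

```text
time: 9.3
position: [0.4893, 0.1464, 0.0486]
tool_rot: [3.132, 0.249, 0.004]
ft_force: [0.7, 0.4, -0.8]
grip_width: 0.748
grip_force: 15.0
```

Emit:
{"api": "jog_arm", "payload": {
  "rows": "0 0 0 0 0 0 -1; 0 0 0 0 0 0 -1; 0 0 0 0 0 0 -1; 0 0 -3 0 0 0 -1; 0 0 -5 0 0 0 -1"
}}

```text
time: 9.93
position: [0.4868, 0.1457, 0.1268]
tool_rot: [-3.131, -0.25, 0.006]
ft_force: [0.9, 0.2, 0.6]
grip_width: 0.996
grip_force: 0.0
```

Emit:
{"api": "jog_arm", "payload": {
  "rows": "0 0 -4 0 0 0 -1; -1 4 -2 0 0 0 -1; -1 4 0 0 0 0 -1; -1 4 0 0 0 0 -1; 0 0 0 0 0 0 -1"
}}

```text
time: 10.55
position: [0.4773, 0.019, 0.1871]
tool_rot: [3.13, 0.239, -0.0]
ft_force: [-0.7, 0.9, -0.6]
grip_width: 1.001
grip_force: 0.0
```

```bash
cat > cups.py <<'E'
from h import *
def blob(d,p):
    u=proj(d,p); hsv=cv2.cvtColor(d['img'],cv2.COLOR_BGR2HSV)
    m=((hsv[...,2]>75)&(hsv[...,1]<70)).astype(np.uint8); n,l,st,c=cv2.connectedComponentsWithStats(m)
    ks=[k for k in range(1,n) if 120<st[k,4]<2000]
    k=min(ks,key=lambda k:np.linalg.norm(c[k]-u)); h=cv2.convexHull(max(cv2.findContours((l==k).astype(np.uint8),0,2)[0],key=len))
    M=cv2.moments(h); return M['m10']/M['m00'],M['m01']/M['m00']
def cups(names='bcd'):
    S=cam('scene');D=cam('side'); P0=dict(a=(.489,.146),b=(.4357,-.1107),c=(.5725,-.2807),d=(.5749,-.1326))
    for n in names:
        q=(*P0[n],.032); P,e=tri(S,blob(S,q),D,blob(D,q)); print(n,P.round(4),'err',round(e,4))
E
python3 - <<'E'
from cups import *
cups(); W=cam('wrist','w4.png'); plan([.4357,-.1107,.2],9.5)
for n,p,r in [('a',(.489,.146,.072),.033),('b',(.4357,-.1107,.06),.0275),('d',(.575,-.1326,.06),.0165)]: print(n,proj(W,p).round(),rim(W,p,r))
E
```

```text
b [ 0.4342 -0.1109  0.0332] err 0.0009
c [ 0.5699 -0.2834  0.0304] err 0.0041
d [ 0.5597 -0.173   0.0813] err 0.1184
shift now [-6.29 12.64 -1.29] turn [-0.0004 -0.0004 -0.0056] | shift after turn [-6.36 12.6  -1.28] | pos [0.4776 0.0241 0.1872] q7 [ 0.95  0.01 -1.51] t 10.7
a [203. 169.] [(array([0.4971, 0.1433, 0.072 ]), np.float64(0.0345)), (array([0.4923, 0.1472, 0.072 ]), np.float64(0.0348)), (array([0.4881, 0.1478, 0.072 ]), np.float64(0.0337))]
b [429. 247.] [(array([ 0.433 , -0.1111,  0.06  ]), np.float64(0.0263)), (array([ 0.4406, -0.108 ,  0.06  ]), np.float64(0.0261)), (array([ 0.4313, -0.1149,  0.06  ]), np.float64(0.0293))]
d [488. 127.] [(array([ 0.574, -0.132,  0.06 ]), np.float64(0.0152)), (array([ 0.5768, -0.1307,  0.06  ]), np.float64(0.0183)), (array([ 0.5762, -0.133 ,  0.06  ]), np.float64(0.0155))]
```

View pics/w4.png

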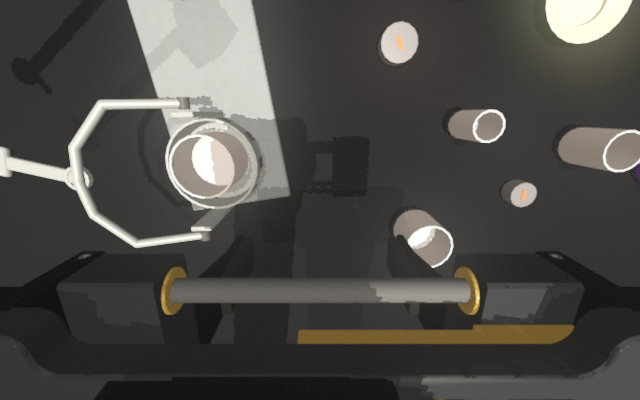

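Cup a stands in the basket (rim at about (203,167), as predicted). Next is cup b at (.435,-.111).

Emit:
{"api": "jog_arm", "payload": {
  "rows": "-2.15 4.2 0 0 0 0 -1; -2.15 4.2 0 0 0 0 -1; -2.15 4.2 0 0 0 0 -1; 0 0 4 0 0 0 -1; 0 0 0 0 0 0 -1",
  "force": 4
}}

```text
time: 11.32
position: [0.4321, -0.1096, 0.1451]
tool_rot: [-3.128, -0.253, 0.007]
ft_force: [-0.4, -0.0, 0.9]
grip_width: 1.005
grip_force: 0.0
```

Run:
```python
from h import *
plan([.4345,-.111,.03],9.5)
```

```text
shift now [ 0.26  0.22 11.51] turn [-0.0041  0.004  -0.0044] | shift after turn [ 0.21  0.17 11.51] | pos [ 0.4321 -0.1096  0.1451] q7 [ 1.11 -0.03 -1.17] t 11.32
```

Emit:
{"api": "jog_arm", "payload": {
  "rows": "0.2 0.2 5.5 0 0 0 -1; 0 0 4 0 0 0 -1; 0 0 2 0 0 0 -1; 0 0 0 0 0 0 1; 0 0 0 0 0 0 1"
}}

```text
time: 11.95
position: [0.4379, -0.1128, 0.0337]
tool_rot: [3.131, 0.252, 0.004]
ft_force: [-0.1, -0.6, 0.9]
grip_width: 0.854
grip_force: 0.0
```

Emit:
{"api": "jog_arm", "payload": {
  "rows": "0 0 0 0 0 0 1; 0 0 0 0 0 0 1; 0 0 0 0 0 0 1; 0 0 0 0 0 0 1; 0 0 0 0 0 0 1"
}}

```text
time: 12.58
position: [0.4368, -0.1135, 0.0329]
tool_rot: [3.131, 0.249, 0.002]
ft_force: [-0.7, 1.1, 6.2]
grip_width: 0.618
grip_force: 4.0
```

Emit:
{"api": "jog_arm", "payload": {
  "rows": "0 0 0 0 0 0 -0.6; 0 0 0 0 0 0 -0.6; 0 0 0 0 0 0.175 -0.6; 0 0 0 0 0 0.175 -0.6; 0 0 0 0 0 0.175 -0.6"
}}

```text
time: 13.2
position: [0.4359, -0.1134, 0.0319]
tool_rot: [-3.087, 0.581, 0.001]
ft_force: [-0.5, 0.2, -0.6]
grip_width: 0.796
grip_force: 0.0
```

Emit:
{"api": "jog_arm", "payload": {
  "rows": "0 0 0 0 0 0.175 -0.6; 0 0 0 0 0 0.175 -0.6; 0 0 0 0 0 0.175 -0.6; 0 0 0 0 0 0.175 -0.6; 0 0 0 0 0 0.175 -0.6"
}}

```text
time: 13.82
position: [0.4356, -0.1137, 0.0317]
tool_rot: [-2.553, 1.831, 0.002]
ft_force: [-1.6, -0.4, -0.8]
grip_width: 0.798
grip_force: 0.0
```

Emit:
{"api": "jog_arm", "payload": {
  "rows": "0 0 0 0 0 0.17 -0.6; 0 0 0 0 0 0 1; 0 0 0 0 0 0 1; 0 0 0 0 0 0 1; 0 0 0 0 0 0 1"
}}

```text
time: 14.45
position: [0.4315, -0.1154, 0.0254]
tool_rot: [2.521, -1.858, -0.022]
ft_force: [0.3, -0.0, 0.0]
grip_width: 0.642
grip_force: 4.0
```

Emit:
{"api": "jog_arm", "payload": {
  "rows": "0 0 0 0 0 0 1; 0 0 0 0 0 0 -0.5; 0 0 0 0 0 0 -0.5; 0 0 -1.7 0 0 0 -0.5; 0 0 0 0 0 0 -0.5"
}}

```text
time: 15.08
position: [0.4332, -0.1151, 0.0433]
tool_rot: [2.523, -1.856, -0.017]
ft_force: [-0.1, -0.0, 0.0]
grip_width: 0.747
grip_force: 0.0
```

Emit:
{"api": "jog_arm", "payload": {
  "rows": "0 0 0 0 0 0 1; 0 0 0 0 0 0 1; 0 0 0 0 0 0 1; 0 0 0 0 0 0 1",
  "force": 15
}}

```text
time: 15.58
position: [0.4318, -0.1148, 0.042]
tool_rot: [2.522, -1.856, -0.022]
ft_force: [0.9, -0.1, -0.7]
grip_width: 0.629
grip_force: 15.0
```

Emit:
{"api": "jog_arm", "payload": {
  "rows": "0 0 0 0 0 0 -0.5; 0 0 0 0 0 0 -0.5",
  "force": 4
}}

```text
time: 15.82
position: [0.4321, -0.1149, 0.0424]
tool_rot: [2.522, -1.856, -0.021]
ft_force: [-0.6, -0.4, -1.0]
grip_width: 0.729
grip_force: 0.0
```

Run:
```python
from h import *
plan([.4355,-.114,.047],-80.5); print(toolaxes()[2]['joint_positions'].round(3))
```

```text
shift now [ 0.02 -0.34 -0.47] turn [0.0167 0.0036 0.1364] | shift after turn [-0.03 -0.35 -0.46] | pos [ 0.4321 -0.1149  0.0424] q7 [ 0.54  0.05 -2.68] t 15.82
[ 0.539  0.1   -0.353  2.11   0.047  0.954 -2.68 ]
```

Emit:
{"api": "jog_arm", "payload": {
  "rows": "0 -0.35 -0.45 0.017 0.004 -0.05 -0.5; 0 0 0 0 0 0 -0.5; 0 0 0 0 0 0 1; 0 0 0 0 0 0 1; 0 0 0 0 0 0 1"
}}

```text
time: 16.45
position: [0.4352, -0.1138, 0.0466]
tool_rot: [-2.575, 1.798, 0.002]
ft_force: [-0.5, -0.2, 0.7]
grip_width: 0.63
grip_force: 4.0
```

Emit:
{"api": "jog_arm", "payload": {
  "rows": "0 0 0 0 0 0 1; 0 0 0 0 0 0 1",
  "force": 15
}}

```text
time: 16.7
position: [0.4355, -0.1137, 0.0467]
tool_rot: [-2.575, 1.797, 0.001]
ft_force: [0.7, 0.1, -1.0]
grip_width: 0.625
grip_force: 15.0
```

Emit:
{"api": "jog_arm", "payload": {
  "rows": "0 0 -4 0 0 0 1; 0 0 -5 0 0 0 1; 0 0 -5 0 0 -0.1 1; 0 0 0 0 0 -0.17 1; 0 0 0 0 0 -0.17 1"
}}

```text
time: 17.32
position: [0.4359, -0.1141, 0.1876]
tool_rot: [-2.909, 1.184, -0.002]
ft_force: [0.5, 0.1, -1.2]
grip_width: 0.625
grip_force: 15.0
```

Emit:
{"api": "jog_arm", "payload": {
  "rows": "0 0 0 0 0 -0.17 1; 0 0 0 0 0 -0.17 1; 0 0 0 0 0 -0.17 1; 0 0 0 0 0 -0.17 1; 0 0 0 0 0 -0.17 1"
}}

```text
time: 17.95
position: [0.4354, -0.1139, 0.1866]
tool_rot: [-3.138, -0.121, -0.0]
ft_force: [0.6, -0.4, -1.4]
grip_width: 0.624
grip_force: 15.0
```

Emit:
{"api": "jog_arm", "payload": {
  "rows": "0 0 0 0 0 -0.05 1; 0 0 0 0 0 0 1; 0 0 0 0 0 0 1"
}}

```text
time: 18.32
position: [0.4354, -0.1139, 0.1867]
tool_rot: [-3.135, -0.189, -0.0]
ft_force: [0.8, -0.2, -1.2]
grip_width: 0.622
grip_force: 15.0
```

Run:
```python
from h import *
plan([.489,.146,.15],9.5); print(toolaxes()[2]['joint_positions'].round(3))
```

```text
shift now [  8.45 -25.16   3.7 ] turn [-0.0014 -0.0003 -0.0453] | shift after turn [  9.58 -24.75   3.67] | pos [ 0.4354 -0.1139  0.1867] q7 [ 0.51 -0.02 -1.23] t 18.32
[ 0.514 -0.074 -0.301  1.96  -0.024  1.252 -1.228]
```

Emit:
{"api": "jog_arm", "payload": {
  "rows": "0 0 0 0 0 -0.045 1; 1.92 -4.95 0 0 0 0 1; 1.92 -4.95 0 0 0 0 1; 1.92 -4.95 0 0 0 0 1; 1.92 -4.95 0 0 0 0 1"
}}

```text
time: 18.95
position: [0.4787, 0.0955, 0.1872]
tool_rot: [-3.13, -0.259, -0.002]
ft_force: [0.8, -0.6, 0.2]
grip_width: 0.623
grip_force: 15.0
```

Emit:
{"api": "jog_arm", "payload": {
  "rows": "1.92 -4.95 0 0 0 0 1; 0 0 1 0 0 0 1; 0 0 0 0 0 0 1; 0 0 0 0 0 0 1"
}}

```text
time: 19.45
position: [0.4892, 0.1444, 0.1771]
tool_rot: [-3.13, -0.257, 0.0]
ft_force: [0.2, 0.4, -0.5]
grip_width: 0.622
grip_force: 15.0
```

Run:
```python
from h import *
plan([.489,.146,.13],9.5); W=cam('wrist','w5.png'); p=toolaxes()[0]
print(proj(W,p),[rim(W,[p[0],p[1],p[2]+.013],.0275)], proj(W,[.489,.146,.072]))
x=cv2.resize(W['img'][150:330,220:420],(720,600),interpolation=2);cv2.imwrite('pics/w5c.png',x[:590])
```

```text
shift now [ 0.01 -0.16  4.71] turn [-0.0007 -0.     -0.0021] | shift after turn [ 0.01 -0.17  4.71] | pos [0.4892 0.1444 0.1771] q7 [ 0.24  0.05 -1.79] t 19.45
[320.86492851 249.61134025] [[(array([0.488 , 0.1451, 0.1902]), np.float64(0.028)), (array([0.4894, 0.1447, 0.1902]), np.float64(0.0274)), (array([0.4891, 0.1459, 0.1902]), np.float64(0.0269))]] [318.97708289 200.9035805 ]
```

View pics/w5c.png

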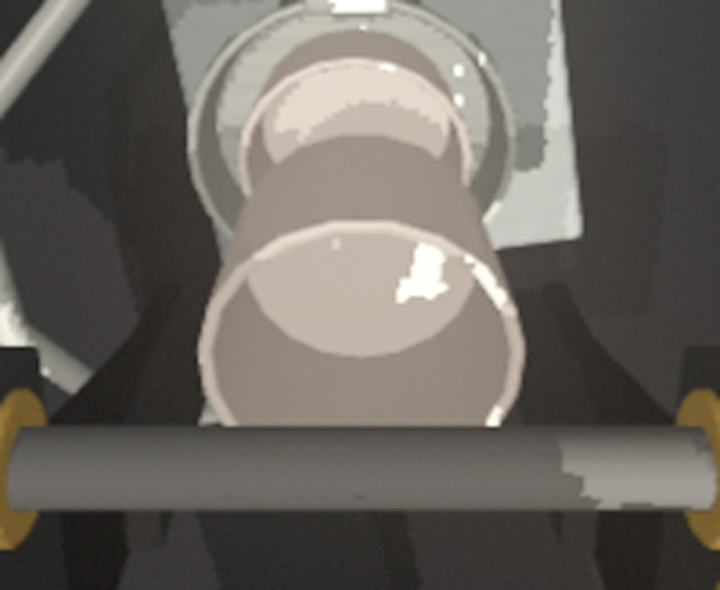

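Cup a's rim spans x 241–471 with its top at row 60. Held cup b spans 200–525 with its top at row 222.

Run:
```python
from h import *
W=cam('wrist'); p=toolaxes()[0]
def ext(c,r):
    P=np.array([proj(W,[c[0]+r*np.cos(a),c[1]+r*np.sin(a),c[2]]) for a in np.linspace(0,6.283,200)]); q=(P-[220,150])*[3.6,10/3]; return q.min(0).round(1),q.max(0).round(1)
for dx in (0,.004): print(dx,'a',ext((.489+dx,.146,.072),.033),'b',ext((p[0]+dx,p[1],p[2]+.0133),.0275))
```

```text
0 a (array([239.2,  62.7]), array([474. , 270.1])) b (array([198.8, 224.9]), array([526.4, 494.7]))
0.004 a (array([241. ,  49.3]), array([476.8, 258.5])) b (array([201.6, 203.3]), array([531.5, 477.1]))
```

Emit:
{"api": "jog_arm", "payload": {
  "rows": "0 -0.15 4 0 0 0 1; 0 0 0 0 0 0 1; 0 0 3.5 0 0 0 1; 0 0 2 0 0 0 1; 0 0 0.7 0 0 0 1"
}}

```text
time: 20.18
position: [0.489, 0.1469, 0.0754]
tool_rot: [-3.13, -0.26, 0.0]
ft_force: [-0.6, -0.5, -0.6]
grip_width: 0.629
grip_force: 15.0
```

Emit:
{"api": "jog_arm", "payload": {
  "rows": "0 0 0 0 0 0 1; 0 0 0 0 0 0 1"
}}

```text
time: 20.42
position: [0.4897, 0.1478, 0.0763]
tool_rot: [-3.129, -0.26, -0.003]
ft_force: [0.0, -0.5, -1.5]
grip_width: 0.622
grip_force: 15.0
```

Emit:
{"api": "jog_arm", "payload": {
  "rows": "0 0 0 0 0 0 -1; 0 0 0 0 0 0 -1; 0 0 0 0 0 0 -1; 0 0 -4 0 0 0 -1; 0 0 -5 0 0 0 -1"
}}

```text
time: 21.05
position: [0.4879, 0.1473, 0.1652]
tool_rot: [-3.129, -0.261, 0.004]
ft_force: [1.0, -0.7, 0.3]
grip_width: 0.985
grip_force: 0.0
```

Emit:
{"api": "jog_arm", "payload": {
  "rows": "0 0 -3 0 0 0 -1; -1 5 0 0 0 0 -1; 0 5 0 0 0 -0.1 -1; 0 5 0 0 0 -0.1 -1; 0 0 0 0 0 0 -1"
}}

```text
time: 21.68
position: [0.5092, -0.006, 0.1947]
tool_rot: [-3.091, -0.56, -0.0]
ft_force: [0.4, 1.2, -0.2]
grip_width: 1.003
grip_force: 0.0
```

Run:
```python
from cups import *
cups('cd'); W=cam('wrist','w6.png'); plan([.5725,-.281,.2],30)
for n,p,r in [('c',(.5725,-.281,.06),.022),('d',(.575,-.1326,.06),.0165)]: print(n,proj(W,p).round(),rim(W,p,r))
print(toolaxes()[2]['joint_positions'].round(2))
```

```text
c [ 0.5729 -0.2804  0.0333] err 0.0003
d [ 0.5625 -0.1709  0.0833] err 0.1144
shift now [-4.13 28.54 -0.57] turn [-0.002  -0.0009 -0.1565] | shift after turn [-8.52 27.55 -0.51] | pos [5.086e-01 2.000e-04 1.949e-01] q7 [ 0.41  0.03 -1.28] t 21.82
c [567. 227.] [(array([ 0.5695, -0.2858,  0.06  ]), np.float64(0.0241)), (array([ 0.5791, -0.2753,  0.06  ]), np.float64(0.0241)), (array([ 0.5754, -0.2777,  0.06  ]), np.float64(0.0212))]
d [455. 180.] [(array([ 0.5774, -0.1297,  0.06  ]), np.float64(0.0156)), (array([ 0.5737, -0.1333,  0.06  ]), np.float64(0.016)), (array([ 0.577, -0.134,  0.06 ]), np.float64(0.016))]
[ 0.41  0.06 -0.47  1.82  0.03  1.27 -1.28]
```

View pics/w6.png

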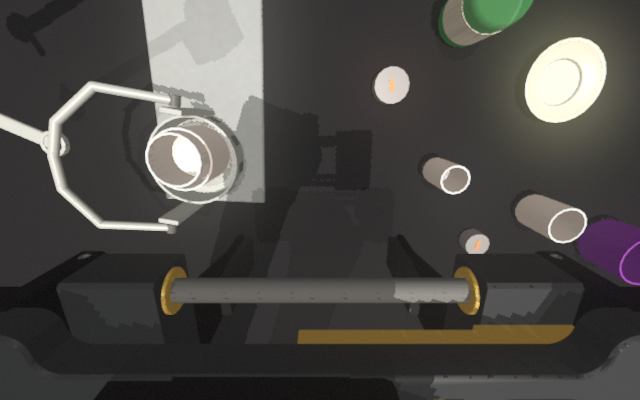

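Cup b is nested in a (concentric rims at (187,155)). Next is cup c at (.573,-.2805).

Emit:
{"api": "jog_arm", "payload": {
  "rows": "-0.69 4.75 0 0 0 0 -0.8; -0.69 4.75 0 0 0 0 -0.8; -0.69 4.75 0 0 0 0 -0.8; -0.69 4.75 0 0 0 0 -0.8; -0.69 4.75 0 0 0 0 -0.8",
  "force": 4
}}

```text
time: 22.45
position: [0.5626, -0.2343, 0.1948]
tool_rot: [-3.086, -0.577, -0.002]
ft_force: [1.4, 0.5, -0.0]
grip_width: 0.9
grip_force: 0.0
```

Emit:
{"api": "jog_arm", "payload": {
  "rows": "-0.69 4.75 0 0 0 0 -0.8; 0 0 0 0 0 -0.171 -0.7; 0 0 0 0 0 -0.171 -0.7; 0 0 0 0 0 -0.171 -0.7; 0 0 0 0 0 -0.171 -0.7"
}}

```text
time: 23.08
position: [0.5731, -0.2795, 0.1946]
tool_rot: [-2.71, -1.586, -0.003]
ft_force: [-0.6, 0.5, 0.2]
grip_width: 0.849
grip_force: 0.0
```

Emit:
{"api": "jog_arm", "payload": {
  "rows": "0 0 0 0 0 -0.171 -0.7; 0 0 0 0 0 -0.171 -0.7; 0 0 0 0 0 -0.171 -0.7; 0 0 0 0 0 -0.171 -0.7; 0 0 0 0 0 0 -0.7"
}}

```text
time: 23.7
position: [0.5729, -0.2799, 0.1946]
tool_rot: [-2.031, -2.395, -0.003]
ft_force: [-0.3, -0.2, 0.1]
grip_width: 0.849
grip_force: 0.0
```

Run:
```python
from cups import *
plan([.573,-.2807,.026],99.5)
W=cam('wrist'); p=(.573,-.2807,.06);print(proj(W,p).round(),rim(W,p,.022))
```

```text
shift now [-0.11 -0.02 16.86] turn [ 0.0009 -0.0022 -0.0015] | shift after turn [-8.000e-02 -1.000e-02  1.686e+01] | pos [ 0.5729 -0.2799  0.1946] q7 [0.78 0.16 0.47] t 23.7
[320. 194.] [(array([ 0.5733, -0.2789,  0.06  ]), np.float64(0.0222)), (array([ 0.5728, -0.276 ,  0.06  ]), np.float64(0.0216)), (array([ 0.5756, -0.2791,  0.06  ]), np.float64(0.0204))]
```

Emit:
{"api": "jog_arm", "payload": {
  "rows": "-0.1 0 6 0 0 0 -0.7; 0 0 5 0 0 0 -0.7; 0 0 4 0 0 0 -0.7; 0 0 1.8 0 0 0 -0.7; 0 0 0 0 0 0 1"
}}

```text
time: 24.38
position: [0.572, -0.2821, 0.0259]
tool_rot: [-2.032, -2.393, -0.002]
ft_force: [-0.6, -0.2, 0.2]
grip_width: 0.798
grip_force: 0.0
```

Emit:
{"api": "jog_arm", "payload": {
  "rows": "0 0 0 0 0 0 1; 0 0 0 0 0 0 1; 0 0 0 0 0 0 1; 0 0 0 0 0 0 1; 0 0 0 0 0 0 1"
}}

```text
time: 25.0
position: [0.5732, -0.2831, 0.0279]
tool_rot: [2.032, 2.394, 0.002]
ft_force: [-0.6, 0.3, 6.0]
grip_width: 0.5
grip_force: 4.0
```

Emit:
{"api": "jog_arm", "payload": {
  "rows": "0 0 0 0 0 0 -0.4; 0 0 0 0 0 0 -0.4; 0 0 0 0 0 0.175 -0.4; 0 0 0 0 0 0.175 -0.4; 0 0 0 0 0 0.175 -0.4"
}}

```text
time: 25.62
position: [0.5719, -0.2825, 0.0259]
tool_rot: [-2.588, -1.777, -0.001]
ft_force: [0.0, -0.2, 0.6]
grip_width: 0.695
grip_force: 0.0
```

Emit:
{"api": "jog_arm", "payload": {
  "rows": "0 0 0 0 0 0.175 -0.4; 0 0 0 0 0 0.175 -0.4; 0 0 0 0 0 0.175 -0.4; 0 0 0 0 0 0.175 -0.4; 0 0 0 0 0 0.175 -0.4"
}}

```text
time: 26.25
position: [0.5719, -0.2825, 0.0259]
tool_rot: [-3.097, -0.514, 0.001]
ft_force: [-0.6, 0.0, -0.1]
grip_width: 0.702
grip_force: 0.0
```

Emit:
{"api": "jog_arm", "payload": {
  "rows": "0 0 0 0 0 0.17 -0.4; 0 0 0 0 0 0 1; 0 0 0 0 0 0 1; 0 0 0 0 0 0 1; 0 0 0 0 0 0 1"
}}

```text
time: 26.88
position: [0.5721, -0.2827, 0.0263]
tool_rot: [-3.129, -0.259, 0.0]
ft_force: [-0.2, -0.4, -0.6]
grip_width: 0.512
grip_force: 4.0
```

Emit:
{"api": "jog_arm", "payload": {
  "rows": "0 0 0 0 0 0 -0.25; 0 0 0 0 0 0 -0.25; 0 0 -2.1 0 0 0 -0.25; 0 0 0 0 0 0 -0.25"
}}

```text
time: 27.38
position: [0.5744, -0.2837, 0.0507]
tool_rot: [3.13, 0.258, 0.008]
ft_force: [-0.5, -0.6, -0.6]
grip_width: 0.626
grip_force: 0.0
```

Run:
```python
from cups import *
plan([.573,-.2797,.047],9.5)
```

```text
shift now [-0.07 -0.41  0.36] turn [ 0.0017 -0.0047 -0.0015] | shift after turn [-0.07 -0.41  0.37] | pos [ 0.5744 -0.2837  0.0507] q7 [ 0.53  0.07 -1.04] t 27.38
```

Emit:
{"api": "jog_arm", "payload": {
  "rows": "-0.2 -0.1 0.35 0 0 0 -0.25; 0 0 0 0 0 0 -0.25; 0 0 0 0 0 0 1; 0 0 0 0 0 0 1; 0 0 0 0 0 0 1"
}}

```text
time: 28.0
position: [0.5701, -0.282, 0.0438]
tool_rot: [-3.129, -0.258, 0.0]
ft_force: [0.3, -0.5, -0.8]
grip_width: 0.51
grip_force: 4.0
```

Emit:
{"api": "jog_arm", "payload": {
  "rows": "0 0 0 0 0 0 1; 0 0 0 0 0 0 1; 0 0 -4 0 0 0 1; 0 0 -5 0 0 0 1; 0 0 -6 0 0 0 1",
  "force": 15
}}

```text
time: 28.62
position: [0.5694, -0.282, 0.1946]
tool_rot: [-3.129, -0.258, 0.003]
ft_force: [0.7, 0.0, -0.4]
grip_width: 0.504
grip_force: 15.0
```

Run:
```python
from cups import *
plan([.4893,.1465,.195],9.5)
```

```text
shift now [ -0.89 -43.58   0.07] turn [-0.0026  0.0014 -0.0015] | shift after turn [-8.300e-01 -4.358e+01 -4.000e-02] | pos [ 0.5694 -0.282   0.1946] q7 [ 0.54  0.04 -1.02] t 28.62
```

Emit:
{"api": "jog_arm", "payload": {
  "rows": "-0.1 -4.85 0 0 0 0 1; -0.1 -4.85 0 0 0 0 1; -0.1 -4.85 0 0 0 0 1; -0.1 -4.85 0 0 0 0 1; -0.1 -4.85 0 0 0 0 1"
}}

```text
time: 29.25
position: [0.5251, -0.0423, 0.1946]
tool_rot: [-3.13, -0.258, -0.001]
ft_force: [-0.1, 2.0, -0.3]
grip_width: 0.505
grip_force: 15.0
```

Emit:
{"api": "jog_arm", "payload": {
  "rows": "-0.1 -4.85 0 0 0 0 1; -0.1 -4.85 0 0 0 0 1; -0.1 -4.85 0 0 0 0 1; 0 -4.85 0 0 0 0 1; 0 0 0 0 0 0 1"
}}

```text
time: 29.88
position: [0.4895, 0.1521, 0.1951]
tool_rot: [-3.127, -0.27, -0.001]
ft_force: [0.6, -0.3, 0.2]
grip_width: 0.505
grip_force: 15.0
```

Emit:
{"api": "jog_arm", "payload": {
  "rows": "0 0 1 0 0 0 1; 0 0 0 0 0 0 1; 0 0 0 0 0 0 1"
}}

```text
time: 30.25
position: [0.491, 0.1458, 0.1843]
tool_rot: [-3.13, -0.254, 0.001]
ft_force: [0.4, 0.7, -0.6]
grip_width: 0.501
grip_force: 15.0
```

Run:
```python
from h import *
plan([.4893,.1465,.15],9.5)
W=cam('wrist','w7.png'); p=toolaxes()[0]
x=cv2.resize(W['img'][150:310,240:400],(600,600),interpolation=2);cv2.imwrite('pics/w7c.png',x[:590])
def ext(c,r):
    P=np.array([proj(W,[c[0]+r*np.cos(a),c[1]+r*np.sin(a),c[2]]) for a in np.linspace(0,6.283,200)]); q=(P-[240,150])*3.75; return q.min(0).round(1),q.max(0).round(1)
for dx in (0,.004): print(dx,'a',ext((.489+dx,.146,.072),.033),'b',ext((.489+dx,.146,.085),.0275),'c',ext((p[0]+dx,p[1],p[2]+.0162),.022))
```

```text
shift now [-0.16 -0.09  3.43] turn [-0.0012  0.0002 -0.0036] | shift after turn [-0.16 -0.1   3.43] | pos [0.491  0.1458 0.1843] q7 [ 0.11  0.03 -1.78] t 30.25
0 a (array([181.4,  72.2]), array([419.7, 299.6])) b (array([196.8, 103.1]), array([404.3, 300.2])) c (array([163.5, 293.6]), array([441.1, 539.6]))
0.004 a (array([183.2,  57.5]), array([422.6, 286.9])) b (array([198.8,  88. ]), array([407.2, 286.8])) c (array([166.6, 269.4]), array([446.3, 519.1]))
```

View pics/w7c.png

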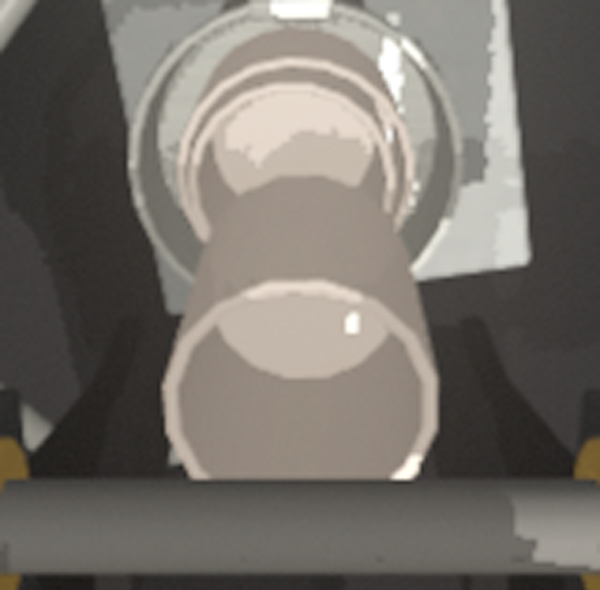

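Rims in the crop: a at x 178–415 (top 58), b at 184–398 (top 83), held c at 163–438 (top 281). That calls for a small correction of about +1.5 mm x and -2 mm y (tool) before inserting.

Emit:
{"api": "jog_arm", "payload": {
  "rows": "0.15 -0.2 3.5 0 0 0 1; 0 0 0 0 0 0 1; 0 0 1.5 0 0 0 1; 0 0 0.8 0 0 0 1; 0 0 0 0 0 0 1"
}}

```text
time: 30.92
position: [0.4917, 0.1491, 0.1262]
tool_rot: [-3.13, -0.258, 0.001]
ft_force: [0.1, 0.1, -0.6]
grip_width: 0.51
grip_force: 15.0
```

Emit:
{"api": "jog_arm", "payload": {
  "rows": "0 0 0.8 0 0 0 1; 0 0 0.8 0 0 0 1; 0 0 0 0 0 0 1"
}}

```text
time: 31.3
position: [0.4914, 0.1491, 0.1098]
tool_rot: [-3.13, -0.258, 0.002]
ft_force: [-0.3, -0.4, -0.1]
grip_width: 0.502
grip_force: 15.0
```

Emit:
{"api": "jog_arm", "payload": {
  "rows": "0 0 1 0 0 0 1; 0 0 0.8 0 0 0 1; 0 0 0.4 0 0 0 1; 0 0 0 0 0 0 1; 0 0 0 0 0 0 1"
}}

```text
time: 31.92
position: [0.4922, 0.1495, 0.0888]
tool_rot: [-3.13, -0.258, -0.001]
ft_force: [-0.2, -0.7, -1.0]
grip_width: 0.502
grip_force: 15.0
```

Emit:
{"api": "jog_arm", "payload": {
  "rows": "0 0 0 0 0 0 -0.6; 0 0 0 0 0 0 -0.7; 0 0 0 0 0 0 -0.7; 0 0 -4 0 0 0 -0.7; 0 0 -5 0 0 0 -0.7"
}}

```text
time: 32.55
position: [0.4911, 0.1489, 0.1787]
tool_rot: [-3.13, -0.258, 0.004]
ft_force: [1.1, -0.1, -0.1]
grip_width: 0.843
grip_force: 0.0
```

Emit:
{"api": "jog_arm", "payload": {
  "rows": "0 0 -1 0 0 0 -0.7; 0 5 0 0 0 0 -0.7; 0 5 0 0 0 0 -0.7; 0 5 0 0 0 0 -0.7; 0 0 0 0 0 0 -0.7"
}}

```text
time: 33.17
position: [0.5163, -0.0041, 0.1874]
tool_rot: [3.132, 0.245, -0.002]
ft_force: [1.4, -0.3, 0.1]
grip_width: 0.844
grip_force: 0.0
```

Run:
```python
from cups import *
W=cam('wrist','w8.png'); plan([.5745,-.133,.19],99.5)
for n,p,r in [('d',(.5745,-.1326,.06),.0165),('c',(.49,.148,.098),.022),('b',(.49,.148,.085),.0275),('a',(.49,.147,.072),.033)]: print(n,proj(W,p).round(),rim(W,p,r))
S=cam('scene');D=cam('side');p=(.5745,-.1326,.06)
print(proj(S,p),rim(S,p,.0165),rim(D,p,.0165))
```

```text
shift now [ 3.65 13.99 -0.28] turn [-5.000e-04  2.300e-03  1.565e+00] | shift after turn [14.01 -3.57 -0.25] | pos [ 0.5162 -0.0007  0.1875] q7 [ 0.28  0.02 -1.48] t 33.23
d [450. 160.] [(array([ 0.5774, -0.1329,  0.06  ]), np.float64(0.016)), (array([ 0.5749, -0.132 ,  0.06  ]), np.float64(0.0156)), (array([ 0.5776, -0.1306,  0.06  ]), np.float64(0.0152))]
c [160. 208.] [(array([0.5005, 0.147 , 0.098 ]), np.float64(0.022)), (array([0.4999, 0.1494, 0.098 ]), np.float64(0.0228)), (array([0.4972, 0.1396, 0.098 ]), np.float64(0.0234))]
b [167. 204.] [(array([0.4885, 0.154 , 0.085 ]), np.float64(0.0292)), (array([0.49 , 0.151, 0.085]), np.float64(0.0292)), (array([0.4986, 0.1519, 0.085 ]), np.float64(0.0292))]
a [174. 200.] [(array([0.4904, 0.1532, 0.072 ]), np.float64(0.0347)), (array([0.4874, 0.153 , 0.072 ]), np.float64(0.0347)), (array([0.4923, 0.1498, 0.072 ]), np.float64(0.0321))]
[267.94286645 239.6459748 ] [(array([ 0.5751, -0.1296,  0.06  ]), np.float64(0.0151)), (array([ 0.5783, -0.1349,  0.06  ]), np.float64(0.0138)), (array([ 0.5831, -0.1311,  0.06  ]), np.float64(0.0162))] [(array([ 0.5677, -0.131 ,  0.06  ]), np.float64(0.0156))]
```

View pics/w8.png

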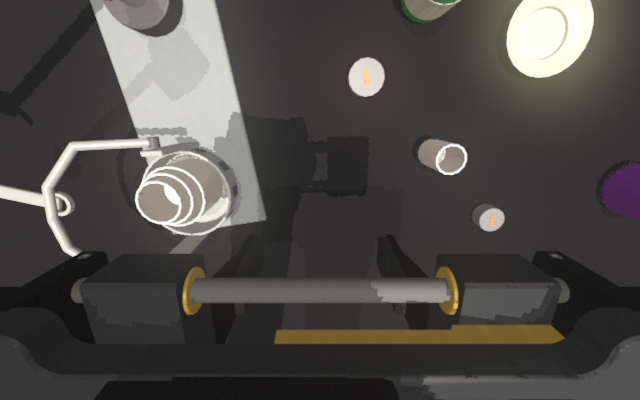

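The three cups are nested in the basket (c rim at about (161,201)) and d is at (451,158). Next is cup d.

Emit:
{"api": "jog_arm", "payload": {
  "rows": "1.2 4.67 0 0 0 0 -0.4; 1.2 4.67 0 0 0 0 -0.4; 1.2 4.67 0 0 0 0 -0.4; 0 0 0 0 0 -0.175 -0.4; 0 0 0 0 0 -0.175 -0.4",
  "force": 4
}}

```text
time: 33.95
position: [0.5753, -0.1294, 0.1877]
tool_rot: [-3.033, -0.81, -0.0]
ft_force: [-0.4, -0.8, 0.7]
grip_width: 0.699
grip_force: 0.0
```

Emit:
{"api": "jog_arm", "payload": {
  "rows": "0 0 0 0 0 -0.175 -0.4; 0 0 0 0 0 -0.175 -0.4; 0 0 0 0 0 -0.175 -0.4; 0 0 0 0 0 -0.175 -0.4; 0 0 0 0 0 -0.175 -0.4"
}}

```text
time: 34.58
position: [0.5753, -0.1286, 0.188]
tool_rot: [-2.403, -2.021, -0.002]
ft_force: [0.0, 0.4, -0.6]
grip_width: 0.697
grip_force: 0.0
```

Emit:
{"api": "jog_arm", "payload": {
  "rows": "0 0 0 0 0 -0.175 -0.4; 0 0 0 0 0 -0.17 -0.4; 0 0 0 0 0 0 -0.4; 0 0 0 0 0 0 -0.4"
}}

```text
time: 35.08
position: [0.5751, -0.1299, 0.1881]
tool_rot: [-2.033, -2.393, -0.002]
ft_force: [1.0, 0.3, 0.1]
grip_width: 0.696
grip_force: 0.0
```

Run:
```python
from cups import *
plan([.575,-.1322,.024],99.5)
W=cam('wrist'); p=(.575,-.1322,.06);print(proj(W,p).round(),rim(W,p,.0165))
```

```text
shift now [-0.25 -0.05 16.41] turn [ 0.0002 -0.0018 -0.0034] | shift after turn [-0.22 -0.05 16.41] | pos [ 0.5751 -0.1299  0.1881] q7 [0.53 0.1  0.27] t 35.08
[319. 197.] [(array([ 0.5755, -0.1308,  0.06  ]), np.float64(0.0175)), (array([ 0.5742, -0.133 ,  0.06  ]), np.float64(0.0154)), (array([ 0.5738, -0.1208,  0.06  ]), np.float64(0.0155))]
```

Emit:
{"api": "jog_arm", "payload": {
  "rows": "-0.2 0 6 0 0 0 -0.4; 0 0 5 0 0 0 -0.4; 0 0 4 0 0 0 -0.4; 0 0 1.4 0 0 0 -0.4; 0 0 0 0 0 0 1"
}}

```text
time: 35.75
position: [0.5753, -0.1326, 0.0241]
tool_rot: [-2.032, -2.394, -0.001]
ft_force: [0.9, -0.4, -0.9]
grip_width: 0.647
grip_force: 0.0
```

Emit:
{"api": "jog_arm", "payload": {
  "rows": "0 0 0 0 0 0 1; 0 0 0 0 0 0 1; 0 0 0 0 0 0 1; 0 0 0 0 0 0 1; 0 0 0 0 0 0 1"
}}

```text
time: 36.38
position: [0.5763, -0.1331, 0.0255]
tool_rot: [2.032, 2.394, 0.003]
ft_force: [-0.9, -0.1, 6.6]
grip_width: 0.387
grip_force: 4.0
```

Emit:
{"api": "jog_arm", "payload": {
  "rows": "0 0 0 0 0 0 -0.2; 0 0 0 0 0 0 -0.2; 0 0 0 0 0 0.175 -0.2; 0 0 0 0 0 0.175 -0.2; 0 0 0 0 0 0.175 -0.2"
}}

```text
time: 37.0
position: [0.5749, -0.1327, 0.0237]
tool_rot: [-2.588, -1.777, -0.0]
ft_force: [0.3, -0.4, -0.6]
grip_width: 0.598
grip_force: 0.0
```

Emit:
{"api": "jog_arm", "payload": {
  "rows": "0 0 0 0 0 0.175 -0.2; 0 0 0 0 0 0.175 -0.2; 0 0 0 0 0 0.175 -0.2; 0 0 0 0 0 0.175 -0.2; 0 0 0 0 0 0.175 -0.2"
}}

```text
time: 37.62
position: [0.5749, -0.1326, 0.0237]
tool_rot: [-3.098, -0.514, 0.001]
ft_force: [0.8, -0.7, 0.9]
grip_width: 0.597
grip_force: 0.0
```

Emit:
{"api": "jog_arm", "payload": {
  "rows": "0 0 0 0 0 0.17 -0.2; 0 0 0 0 0 0 1; 0 0 0 0 0 0 1; 0 0 0 0 0 0 1; 0 0 0 0 0 0 1"
}}

```text
time: 38.25
position: [0.5752, -0.1329, 0.0241]
tool_rot: [-3.129, -0.259, 0.0]
ft_force: [-0.5, 0.2, -0.2]
grip_width: 0.389
grip_force: 4.0
```

Emit:
{"api": "jog_arm", "payload": {
  "rows": "0 0 0 0 0 0 1; 0 0 0 0 0 0 0; 0 0 0 0 0 0 0; 0 0 -2.1 0 0 0 0; 0 0 0 0 0 0 0"
}}

```text
time: 38.88
position: [0.5769, -0.1332, 0.0468]
tool_rot: [-3.131, -0.258, -0.006]
ft_force: [-0.0, 0.1, 0.1]
grip_width: 0.498
grip_force: 0.0
```

Run:
```python
from cups import *
plan([.575,-.1322,.046],9.5)
```

```text
shift now [-0.17 -0.12  0.08] turn [ 0.     -0.0038 -0.0014] | shift after turn [-0.17 -0.12  0.08] | pos [ 0.5769 -0.1332  0.0468] q7 [ 0.28  0.04 -1.26] t 38.88
```

Emit:
{"api": "jog_arm", "payload": {
  "rows": "-0.1 0 0 0 0 0 0; 0 0 0 0 0 0 1; 0 0 0 0 0 0 1; 0 0 0 0 0 0 1; 0 0 0 0 0 0 1"
}}

```text
time: 39.5
position: [0.5742, -0.133, 0.0451]
tool_rot: [-3.13, -0.258, 0.0]
ft_force: [0.7, -0.1, -1.5]
grip_width: 0.386
grip_force: 4.0
```

Emit:
{"api": "jog_arm", "payload": {
  "rows": "0 0 0 0 0 0 1; 0 0 0 0 0 0 1; 0 0 -4 0 0 0 1; 0 0 -6 0 0 0 1; 0 0 -6 0 0 0 1",
  "force": 15
}}

```text
time: 40.12
position: [0.574, -0.1332, 0.2068]
tool_rot: [-3.13, -0.258, 0.0]
ft_force: [-0.4, 0.5, -0.4]
grip_width: 0.382
grip_force: 15.0
```

Run:
```python
from cups import *
plan([.4915,.149,.205],9.5)
```

```text
shift now [ -3.52 -29.19   0.22] turn [-0.0015  0.     -0.0014] | shift after turn [ -3.48 -29.19   0.18] | pos [ 0.574  -0.1332  0.2068] q7 [ 0.29  0.02 -1.24] t 40.12
```

Grip height is .0451 above the cup bottom. On to the basket.

Emit:
{"api": "jog_arm", "payload": {
  "rows": "-0.58 -4.87 0 0 0 0 1; -0.58 -4.87 0 0 0 0 1; -0.58 -4.87 0 0 0 0 1; -0.58 -4.87 0 0 0 0 1; -0.58 -4.87 0 0 0 0 1"
}}

```text
time: 40.75
position: [0.5053, 0.1037, 0.2058]
tool_rot: [-3.13, -0.258, -0.001]
ft_force: [0.6, 0.2, -0.3]
grip_width: 0.379
grip_force: 15.0
```

Emit:
{"api": "jog_arm", "payload": {
  "rows": "-0.58 -4.87 0 0 0 0 1; 0 0 0 0 0 0 1; 0 0 0 0 0 0 1; 0 0 0 0 0 0 1"
}}

```text
time: 41.25
position: [0.4926, 0.1478, 0.2055]
tool_rot: [-3.13, -0.254, -0.0]
ft_force: [0.5, -0.3, -1.0]
grip_width: 0.377
grip_force: 15.0
```

Run:
```python
from h import *
plan([.4915,.149,.19],9.5)
W=cam('wrist','w9.png'); p=toolaxes()[0]
x=cv2.resize(W['img'][150:310,240:400],(600,600),interpolation=2);cv2.imwrite('pics/w9c.png',x[:590])
def ext(c,r):
    P=np.array([proj(W,[c[0]+r*np.cos(a),c[1]+r*np.sin(a),c[2]]) for a in np.linspace(0,6.283,200)]); q=(P-[240,150])*3.75; return q.min(0).round(1),q.max(0).round(1)
for dx in (0,.004): print(dx,'a',ext((.489+dx,.146,.072),.033),'c',ext((.4915+dx,.149,.098),.022),'d',ext((p[0]+dx,p[1],p[2]+.0149),.0165))
```

```text
shift now [-0.09 -0.14  1.55] turn [-0.0009 -0.0002 -0.004 ] | shift after turn [-0.09 -0.14  1.55] | pos [0.4926 0.1478 0.2055] q7 [-0.01  0.02 -1.77] t 41.25
0 a (array([195. ,  64.7]), array([417.3, 277.8])) c (array([216.5, 112.9]), array([378.1, 267. ])) d (array([200.3, 323.1]), array([406.6, 506.1]))
0.004 a (array([196.8,  51.1]), array([419.9, 265.9])) c (array([218.5,  98.3]), array([380.8, 253.7])) d (array([203.6, 299.7]), array([411.4, 485.4]))
```

View pics/w9c.png

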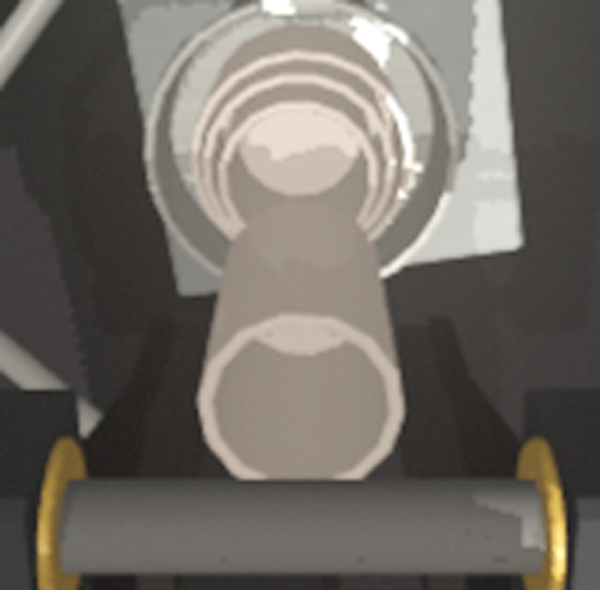

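Held d spans x 197–405 (top 314) and c spans 219–379 (top 101), aligned within about 1 mm. Insert.

Emit:
{"api": "jog_arm", "payload": {
  "rows": "0.1 0 4.5 0 0 0 1; 0 0 0 0 0 0 1; 0 0 1.5 0 0 0 1; 0 0 0.8 0 0 0 1; 0 0 0.8 0 0 0 1"
}}

```text
time: 41.92
position: [0.4936, 0.1497, 0.1297]
tool_rot: [-3.13, -0.258, -0.002]
ft_force: [0.1, -0.4, -1.3]
grip_width: 0.381
grip_force: 15.0
```

Emit:
{"api": "jog_arm", "payload": {
  "rows": "0 0 1 0 0 0 1; 0 0 1 0 0 0 1; 0 0 0.8 0 0 0 1; 0 0 0 0 0 0 1; 0 0 0 0 0 0 1"
}}

```text
time: 42.55
position: [0.4934, 0.1497, 0.1018]
tool_rot: [-3.13, -0.258, -0.001]
ft_force: [0.1, -0.0, 0.0]
grip_width: 0.381
grip_force: 15.0
```

Emit:
{"api": "jog_arm", "payload": {
  "rows": "0 0 0 0 0 0 -0.4; 0 0 0 0 0 0 -0.4; 0 0 0 0 0 0 -0.4; 0 0 -5 0 0 0 -0.4; 0 0 -5 0 0 0 -0.4"
}}

```text
time: 43.18
position: [0.4927, 0.1494, 0.2025]
tool_rot: [-3.13, -0.258, 0.002]
ft_force: [0.7, -0.7, 1.2]
grip_width: 0.694
grip_force: 0.0
```

Emit:
{"api": "jog_arm", "payload": {
  "rows": "0 0 -4 0 0 0 -0.4; 0 5 0 0 0 0 -0.4; 0 5 0 0 0 0 -0.4; 0 0 0 0 0 -0.17 -0.4; 0 0 0 0 0 -0.17 -0.4"
}}

```text
time: 43.8
position: [0.5096, 0.0499, 0.2416]
tool_rot: [-3.039, -0.789, -0.001]
ft_force: [0.2, 0.3, 0.6]
grip_width: 0.698
grip_force: 0.0
```

Run:
```python
from h import *
plan([.4915,.149,.19],189.5); W=cam('wrist','w10.png');S=cam('scene','s10.png')
A=cv2.resize(W['img'][60:260,40:300],(780,600),interpolation=2);cv2.imwrite('pics/w10c.png',A[:598])
```

```text
shift now [ 3.23 -9.53  5.17] turn [-0.0014 -0.0008  0.3423] | shift after turn [ -0.15 -10.07   5.16] | pos [0.5096 0.0499 0.2416] q7 [ 0.11  0.01 -1.22] t 43.8
```

View pics/w10c.png

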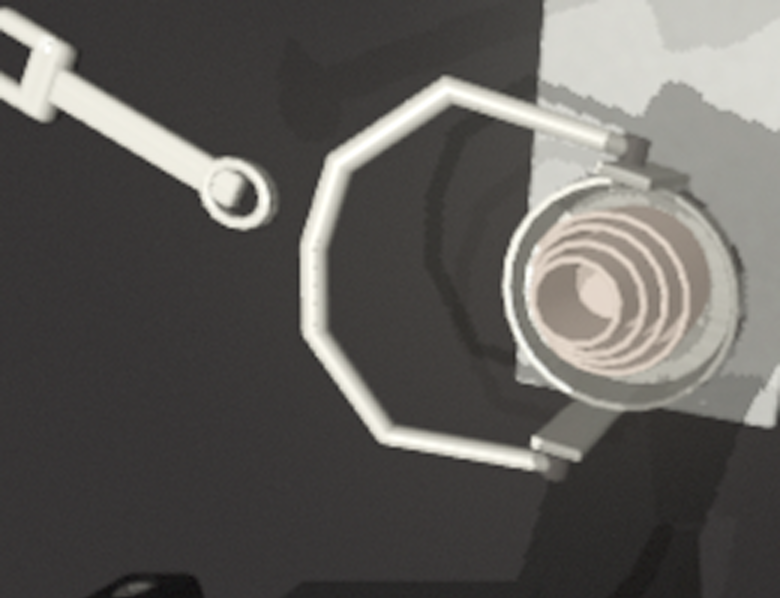

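All four cups are nested (concentric rims around (590,290)). The handle's middle vertex is at (312,245) in the crop and its pivots are at (632,148) and (548,465).

Run:
```python
from h import *
W=cam('wrist'); q=lambda u,v:(40+u/3,60+v/3)
for n,p,z in [('mid',(312,245),.102),('e1',(336,160),.1015),('e2',(315,330),.1015),('p+',(632,148),.086),('p-',(550,465),.086)]: print(n,onz(W,*q(*p),z).round(4))
# knob: dark blob near prediction in scene+side, numbers
S=cam('scene');D=cam('side')
for d,u in ((S,(481,187)),(D,(237,258))):
    x,y=u; g=cv2.cvtColor(d['img'],cv2.COLOR_BGR2GRAY)[y-12:y+13,x-12:x+13]; print(g[::2,::2])
```

```text
mid [0.4672 0.2431 0.102 ]
e1 [0.4991 0.2451 0.1015]
e2 [0.4378 0.2327 0.1015]
p+ [0.5506 0.1602 0.086 ]
p- [0.4226 0.1385 0.086 ]
[[ 51  51  47  30  45  54  48  53  54  52  51  50  55]
 [ 51  53  51  28  46  50  52  51  52  49  51  52  56]
 [ 53  48  48  32  42  47  48  50  45  37  38  42  49]
 [ 53  48  52  42  54  50  51  51  53  42  23  24  25]
 [ 48  48  54  32  53  56  49  59  51  50  50  49  34]
 [ 51  52  47  22  35  69  54  54  50  54  59  68  65]
 [ 51  52  32  23  25  32  47  52  46  32  55  66  66]
 [ 50  51  29  22  25  19  25  26  26  45  48  71  70]
 [ 50  51  44  23  21  19  27  27  25  50  37  68  69]
 [ 55  56  81  86  43  24  29  45  47  50  44  71  73]
 [ 78 219 127 138 135 134 144 177  68  55  50  72  72]
 [232 237 227 155 181 192 191 183  70  51  48  67  66]
 [236 238 237 160 125 138 168 110  53  51  49  65  68]]
[[ 34  32  35  38 125 177 170 100  83  83  73  40  36]
 [ 33  35  37  36 105 177 171 106  85  83  77  50  38]
 [ 34  36  34  38  88 161 160 100  83  82  80 119 129]
 [ 32  35  32  33  36  49  52  53  78  81  81 120 168]
 [ 36  34  33  36  36  31  34  36  60  81  80  84 109]
 [ 31  35  33  30  39  36  39  35  43  83  82  82  93]
 [ 33  35  43  39  38  47  49  28  28  78  83  82  82]
 [ 32  40 126  87  25  19  18  11  26  77  81  84  82]
 [ 35  72 170 121  23  17  12  16  47  83  84  83  86]
 [ 38 134 185 145  88  42  35  51  64  81  87  89  86]
 [ 67 162 165 124 128  99  92  77  61  73  99 102  97]
 [ 84 112 113 103  98  95  86  73  65  86  98  98  87]
 [107 108 108 108  89  82  79  58  50  60  64  55  45]]
```

Emit:
{"api": "jog_arm", "payload": {
  "rows": "0 0 0 0 0 -0.175 -0.2; 0 0 0 0 0 -0.175 -0.2; 0 0 0 0 0 -0.175 -0.2; 0 0 0 0 0 -0.175 -0.2; 0 0 0 0 0 -0.175 -0.2",
  "force": 5
}}

```text
time: 44.68
position: [0.5095, 0.051, 0.2415]
tool_rot: [-2.419, -2.003, -0.002]
ft_force: [-0.6, -0.5, -0.3]
grip_width: 0.599
grip_force: 0.0
```

Emit:
{"api": "jog_arm", "payload": {
  "rows": "0 0 0 0 0 -0.175 -0.2; 0 0 0 0 0 -0.175 -0.2; 0 0 0 0 0 -0.175 -0.2; 0 0 0 0 0 -0.175 -0.2; 0 0 0 0 0 -0.175 -0.2"
}}

```text
time: 45.3
position: [0.5095, 0.051, 0.2415]
tool_rot: [-1.343, -2.84, -0.002]
ft_force: [0.6, 0.3, -1.3]
grip_width: 0.602
grip_force: 0.0
```

Emit:
{"api": "jog_arm", "payload": {
  "rows": "0 0 0 0 0 -0.175 -0.2; 0 0 0 0 0 -0.175 -0.2; 0 0 0 0 0 -0.175 -0.2; 0 0 0 0 0 -0.175 -0.2; 0 0 0 0 0 -0.175 -0.2"
}}

```text
time: 45.92
position: [0.5095, 0.051, 0.2415]
tool_rot: [0.013, 3.141, 0.002]
ft_force: [-0.3, 0.2, -0.3]
grip_width: 0.598
grip_force: 0.0
```

Emit:
{"api": "jog_arm", "payload": {
  "rows": "0 0 0 0 0 -0.175 -0.2; 0 0 0 0 0 0 -0.2"
}}

```text
time: 46.18
position: [0.5095, 0.0509, 0.2415]
tool_rot: [-0.25, 3.131, 0.002]
ft_force: [-0.4, 0.5, 0.1]
grip_width: 0.603
grip_force: 0.0
```

Run:
```python
from h import *
plan([.470,.241,.2],189.5)
```

```text
shift now [ 0.89 19.39  4.18] turn [ 0.0013  0.0004 -0.0063] | shift after turn [ 0.76 19.4   4.15] | pos [0.5095 0.0509 0.2415] q7 [0.14 0.01 1.57] t 46.17
```

Emit:
{"api": "jog_arm", "payload": {
  "rows": "0.2 4.85 1 0 0 0 -0.2; 0.2 4.85 1 0 0 0 -0.2; 0.2 4.85 1 0 0 0 -0.2; 0.2 4.85 1 0 0 0 -0.2; 0 0 0 0 0 0 -0.2"
}}

```text
time: 46.8
position: [0.4677, 0.2456, 0.2011]
tool_rot: [0.261, -3.129, -0.005]
ft_force: [0.6, -1.2, 0.0]
grip_width: 0.6
grip_force: 0.0
```

Run:
```python
from h import *
plan([.470,.241,.083],189.5)
```

```text
shift now [-0.16 -0.53 11.81] turn [ 0.0032 -0.0012  0.0005] | shift after turn [-0.15 -0.49 11.81] | pos [0.4677 0.2456 0.2011] q7 [-0.07  0.05  1.17] t 46.8
```

Emit:
{"api": "jog_arm", "payload": {
  "rows": "-0.1 -0.3 5 0 0 0 -0.2; 0 0 3 0 0 0 -0.2; 0 0 2.5 0 0 0 -0.2; 0 0 1.2 0 0 0 -0.2; 0 0 0 0 0 0 -0.2"
}}

```text
time: 47.42
position: [0.4717, 0.2376, 0.0844]
tool_rot: [0.252, -3.131, -0.001]
ft_force: [-0.6, 0.1, 0.4]
grip_width: 0.601
grip_force: 0.0
```

Emit:
{"api": "jog_arm", "payload": {
  "rows": "0 0 0 0 0 0 1; 0 0 0 0 0 0 1; 0 0 0 0 0 0 1; 0 0 0 0 0 0 1; 0 0 0 0 0 0 1"
}}

```text
time: 48.05
position: [0.4718, 0.2378, 0.0847]
tool_rot: [-0.255, 3.131, 0.001]
ft_force: [0.8, -3.2, -1.7]
grip_width: 0.114
grip_force: 1.5
```

Emit:
{"api": "jog_arm", "payload": {
  "rows": "0 0 0 0 0 0 1; 0 0 0 0 0 0 1; 0 0 0 0 0 0 1"
}}

```text
time: 48.42
position: [0.4717, 0.2378, 0.0845]
tool_rot: [0.255, -3.131, -0.001]
ft_force: [0.7, -3.7, -1.1]
grip_width: 0.074
grip_force: 5.0
```

Emit:
{"api": "jog_arm", "payload": {
  "rows": "0 -0.32 -1.27 0 0 0 1; 0 0 0 0 0 0 1; 0 -0.49 -1.22 0 0 0 1; 0 0 0 0 0 0 1"
}}

```text
time: 48.92
position: [0.4737, 0.2305, 0.1109]
tool_rot: [-0.254, 3.129, 0.003]
ft_force: [1.1, -1.1, -1.1]
grip_width: 0.071
grip_force: 5.2
```

Emit:
{"api": "jog_arm", "payload": {
  "rows": "0 -0.66 -1.14 0 0 0 1; 0 0 0 0 0 0 1; 0 -0.81 -1.03 0 0 0 1; 0 0 0 0 0 0 1"
}}

```text
time: 49.42
position: [0.476, 0.2152, 0.1321]
tool_rot: [-0.253, 3.13, 0.002]
ft_force: [-0.2, -0.4, 0.1]
grip_width: 0.072
grip_force: 5.1
```

Emit:
{"api": "jog_arm", "payload": {
  "rows": "0 -0.94 -0.91 0 0 0 1; 0 0 0 0 0 0 1; 0 -1.06 -0.77 0 0 0 1; 0 0 0 0 0 0 1"
}}

```text
time: 49.92
position: [0.479, 0.1951, 0.1487]
tool_rot: [-0.253, 3.131, 0.002]
ft_force: [-0.4, -0.8, -1.7]
grip_width: 0.077
grip_force: 5.1
```

Emit:
{"api": "jog_arm", "payload": {
  "rows": "0 -1.16 -0.62 0 0 0 1; 0 0 0 0 0 0 1; 0 -1.23 -0.45 0 0 0 1; 0 0 0 0 0 0 1"
}}

```text
time: 50.42
position: [0.4828, 0.1712, 0.1588]
tool_rot: [-0.253, 3.131, 0.001]
ft_force: [-0.4, 0.2, -7.2]
grip_width: 0.079
grip_force: 5.4
```

Emit:
{"api": "jog_arm", "payload": {
  "rows": "0 -1.28 -0.27 0 0 0 1; 0 0 0 0 0 0 1; 0 -1.31 -0.09 0 0 0 1; 0 0 0 0 0 0 1; 0 0 0 0 0 0 1"
}}

```text
time: 51.05
position: [0.4867, 0.1468, 0.1623]
tool_rot: [-0.255, 3.131, 0.002]
ft_force: [-1.1, -1.1, -6.5]
grip_width: 0.08
grip_force: 5.4
```

Run:
```python
from h import *
plan([.488,.148,.161],189.5); s=toolaxes()[2]; print(s['ft_force'],s['grip_width'],s['grip_force'])
S=cam('scene','s11.png');D=cam('side','d11.png')
# lift plate/arm: bright arm + knob in side/scene; predicted positions
M=np.array([.680,.2025]); 
for L in ([.5355,.3386,.323],[.546,.351,.326]): print(proj(S,L).round(1),proj(D,L).round(1))
def dark(d,u,r=12,th=30):
    x,y=u; g=cv2.GaussianBlur(cv2.cvtColor(d['img'],cv2.COLOR_BGR2GRAY),(3,3),0)[y-r:y+r+1,x-r:x+r+1]; m=(g<th).astype(np.uint8)
    n,l,st,c=cv2.connectedComponentsWithStats(m); return [(st[k].tolist(),(c[k]+[x-r,y-r]).round(1).tolist()) for k in range(1,n) if st[k,4]>15]
print('S',dark(S,(482,190)));print('D',dark(D,(237,258)))
```

```text
shift now [-0.15  0.1   0.13] turn [ 0.0014  0.0003 -0.0034] | shift after turn [-0.15  0.1   0.13] | pos [0.4867 0.1468 0.1623] q7 [0.05 0.03 1.36] t 51.05
[-1.061063   -1.09984916 -6.54469645] 0.08047926628750464 5.368608087301254
[479.8 186.3] [235.8 258.8]
[486.7 190. ] [228.9 259.5]
S [([4, 6, 12, 9, 56], [478.4, 189.0])]
D [([8, 11, 8, 7, 34], [237.2, 260.8])]
```

Emit:
{"api": "jog_arm", "payload": {
  "rows": "0 0 0.25 0 0 0 1; 0 0 0 0 0 0 1; 0 0 0 0 0 0 1"
}}

```text
time: 51.52
position: [0.4866, 0.1469, 0.1597]
tool_rot: [-0.256, 3.131, 0.002]
ft_force: [1.0, -0.2, -6.6]
grip_width: 0.082
grip_force: 5.4
```

Emit:
{"api": "jog_arm", "payload": {
  "rows": "0 0 0 0 0 0 0.5; 0 0 0 0 0 0 0.5; 0 0 0 0 0 0 0; 0 0 0 0 0 0 0; 0 0 -2 0 0 0 0"
}}

```text
time: 52.15
position: [0.4857, 0.1464, 0.1788]
tool_rot: [0.255, -3.128, -0.002]
ft_force: [0.5, -0.7, -0.3]
grip_width: 0.467
grip_force: 0.0
```

Emit:
{"api": "jog_arm", "payload": {
  "rows": "0 0 -3 0 0 0 0; 0 0 -5 0 0 0 -0.3; 0 0 -5 0 0 0 -0.3; 0 0 -5 0 0 0 -0.3; 0 0 -2 0 0 0 -0.3"
}}

```text
time: 52.78
position: [0.4875, 0.147, 0.3835]
tool_rot: [-0.255, 3.126, 0.003]
ft_force: [0.1, 0.4, -0.8]
grip_width: 0.644
grip_force: 0.0
```

Run:
```python
from h import *
plan([.5355,.3386,.40],189.5)
W=cam('wrist','w12.png');S=cam('scene','s12.png');D=cam('side','d12.png')
for z in (.098,.111): print(proj(W,[.49,.148,z]).round())
# handle bright bar along column profile: pixels where bar mid (.487,.147,.180) predicted
for d,n in ((S,'S'),(D,'D'),(W,'W')):
    for y in (.137,.147,.157,): print(n,y,proj(d,[.487+(.147-y)*.167,y,.180]).round(1))
g=cv2.cvtColor(W['img'],cv2.COLOR_BGR2GRAY);print(g.shape)
u=proj(W,[.487,.147,.18]).astype(int)
for dx in (-10,0,10): print(g[u[1]+dx, max(0,u[0]-24):u[0]+25:2])
```

```text
shift now [-7.85 18.13 -1.58] turn [ 0.0016  0.0056 -0.003 ] | shift after turn [-7.9  18.1  -1.65] | pos [0.4875 0.147  0.3835] q7 [ 0.06 -0.    1.39] t 52.77
[320. 168.]
[320. 170.]
S 0.137 [377.8 198.7]
S 0.147 [381.9 198.7]
S 0.157 [386.  198.6]
D 0.137 [303.1 247.5]
D 0.147 [301.6 250.1]
D 0.157 [300.  252.7]
W 0.137 [311.8 177.7]
W 0.147 [319.3 177.6]
W 0.157 [326.8 177.6]
(400, 640)
[212 160 240 254 184 232 240 199 229 245 248 205 206 230 252 248 234 245
 206 226 245 241 216 168 154]
[255 255 242 198 161 234 248 248 229 246 191 192 215 214 197 187 227 253
 251 249 167 168 224 204 202]
[255 255 255 202 202 201 203 202 202 203 167 182 215 214 171 190 203 202
 203 205 204 204 203 205 203]
```

Emit:
{"api": "jog_arm", "payload": {
  "rows": "-1.96 4.53 -0.4 0 0.003 0 -0.6; -1.96 4.53 -0.4 0 0.003 0 -0.6; -1.96 4.53 -0.4 0 0 0 -0.6; -1.96 4.53 -0.4 0 0 0 -0.6; 0 0 0 0 0 0 -0.6"
}}

```text
time: 53.55
position: [0.5331, 0.3421, 0.3919]
tool_rot: [0.265, -3.119, -0.002]
ft_force: [-0.4, -0.7, -0.5]
grip_width: 0.794
grip_force: 0.0
```

Run:
```python
from h import *
plan([.5355,.3386,.40],189.5)
W=cam('wrist','w13.png'); g=cv2.cvtColor(W['img'],cv2.COLOR_BGR2GRAY); u=proj(W,[.5355,.3386,.339]).round().astype(int); print(u, proj(W,[.5355+.014,.3386,.339])-u)
c=g[u[1]-48:u[1]+49:6,u[0]-60:u[0]+61:5]; print(c)
np.save('w13.npy',g)
```

```text
shift now [-0.16 -0.39 -0.81] turn [ 0.0026 -0.0117  0.0038] | shift after turn [-0.17 -0.39 -0.81] | pos [0.5331 0.3421 0.3919] q7 [-0.22  0.16  1.02] t 53.55
[314 222] [-2.33278572 15.45126141]
[[240 223 100  92  89  88  85  82  81  78  63  61  59  56  58  55  54  55
   55  55  54  54  55  54  54]
 [222 222 190  91  87  87  84  83  81  78 158 100  58  56  56  54  54  52
   53  54  52  51  53  53  50]
 [232 237 230  91  88  87  86  82  80  78  64 148 132  56  54  53  51  54
   51  52  52  50  51  52  50]
 [237 236 236  90  90  86  84  83  80  78  63  60 163 128  55  54  51  52
   52  51  50  48  51  49  49]
 [236 237 237 106  87  85  84  81  67  63  65  72  73 146  75  57  60  67
   51  49  50  48  50  49  48]
 [236 236 237 192  85  86  78  70  66  76  64  51  50  47  60  67  66  65
   58  49  48  49  48  49  65]
 [219 234 234 231  84  72  69  76  78  94  51  58  60  54  44  81  67  66
   66  61  49  48  64  63  64]
 [ 89 234 235 197  73  72  81  96 148  66  57  55  54  55  50  45  66  66
   64  65  66  64  64  63  65]
 [ 96 171 173 172  94  83 119 171 169  57  56  53  52  50  50  4
[... 181 characters left out ...]
73  72  65  54  57  54  66  67  67  64
   67  65  66  64  65  65  65]
 [ 58  65  61 172 170 168  74  75  73  72  71  70  68  69  69  67  67  67
   67  67  67  65  66  64  52]
 [ 61  61  59 170 120  73  73  73  73  72  70  70  68  69  69  69  67  68
   66  65  65  66  66  66  50]
 [ 57  55  55  74  75  74  72  71  71  71  69  69  70  70  68  69  67  67
   66  67  66  66  67  65  44]
 [ 56  55  53  73  72  72  71  71  71  70  71  70  69  69  67  67  67  68
   68  67  67  66  67  67  44]
 [ 54  52  53  73  73  72  71  71  70  70  70  71  68  69  68  69  68  69
   69  67  68  69  67  67  47]
 [ 50  51  53  71  72  71  70  70  71  71  72  71  69  69  71  70  71  68
   71  69  70  67  67  68  66]]
```

The knob disc is found in the wrist image at about (314,220), within 3 mm of the prediction.

Emit:
{"api": "jog_arm", "payload": {
  "rows": "-0.1 -0.4 0 0.003 -0.012 0.004 -0.6; 0 0 3 0 0 0 -0.6; 0 0 2.5 0 0 0 -0.6; 0 0 0 0 0 0 -0.6; 0 0 0 0 0 0 -0.6",
  "force": 30
}}

```text
time: 54.22
position: [0.5372, 0.3333, 0.3423]
tool_rot: [-0.246, 3.123, -0.002]
ft_force: [-0.4, -0.1, 0.0]
grip_width: 0.798
grip_force: 0.0
```

Run:
```python
from h import *
plan([.535,.3388,.311],189.5)
```

```text
shift now [0.16 0.58 3.13] turn [-0.0018  0.0084 -0.0087] | shift after turn [0.13 0.58 3.13] | pos [0.5372 0.3333 0.3423] q7 [-0.19  0.15  1.03] t 54.23
```

Emit:
{"api": "jog_arm", "payload": {
  "rows": "0.1 0.5 1.5 -0.002 0.008 -0.008 -0.6; 0 0 1.5 0 0 0 -0.6; 0 0 0 0 0 0 -0.6; 0 0 0 0 0 0 0.4; 0 0 0 0 0 0 1",
  "force": 12
}}

```text
time: 54.85
position: [0.5352, 0.3392, 0.3113]
tool_rot: [0.262, -3.13, -0.001]
ft_force: [0.4, 0.3, -0.4]
grip_width: 0.652
grip_force: 0.0
```

Emit:
{"api": "jog_arm", "payload": {
  "rows": "0 0 0 0 0 0 1; 0 0 0 0 0 0 1; 0 0 0 0 0 0 1; 0 0 0 0 0 0 1; 0 0 0 0 0 0 1"
}}

```text
time: 55.48
position: [0.5352, 0.3388, 0.3109]
tool_rot: [0.261, -3.129, 0.0]
ft_force: [0.8, 0.1, 0.9]
grip_width: 0.324
grip_force: 12.0
```

Run:
```python
from h import *
plan([.535,.3388,.311],189.5); s=toolaxes()[2]; print(s['ft_force'],s['torque'],s['grip_width']*87)
```

```text
shift now [ 0.02  0.01 -0.01] turn [ 0.     -0.0013  0.0006] | shift after turn [ 0.02  0.01 -0.01] | pos [0.5352 0.3388 0.3109] q7 [-0.19  0.15  1.02] t 55.48
[0.79519903 0.10139813 0.85668145] [-0.0391988  -0.22704621 -0.02588545] 28.196029376577858
```

Emit:
{"api": "jog_arm", "payload": {
  "rows": "0 0 0 0 0 0 1; 0 0 0 0 0 0 1; 0 0 1 0 0 0 1; 0 0 1 0 0 0 1; 0 0 0 0 0 0 1",
  "force": 45
}}

```text
time: 56.1
position: [0.5363, 0.3399, 0.2938]
tool_rot: [-0.261, 3.127, 0.004]
ft_force: [0.7, -1.0, 11.4]
grip_width: 0.309
grip_force: 45.0
```

Emit:
{"api": "jog_arm", "payload": {
  "rows": "0 0 1 0 0 0 1; 0 0 1 0 0 0 1; 0 0 1 0 0 0 1; 0 0 0 0 0 0 1"
}}

```text
time: 56.6
position: [0.5364, 0.3401, 0.2641]
tool_rot: [-0.261, 3.126, 0.005]
ft_force: [1.1, -1.8, 11.9]
grip_width: 0.311
grip_force: 45.0
```

Emit:
{"api": "jog_arm", "payload": {
  "rows": "0 0 1 0 0 0 1; 0 0 1 0 0 0 1; 0 0 1 0 0 0 1; 0 0 1 0 0 0 1; 0 0 0.5 0 0 0 1"
}}

```text
time: 57.22
position: [0.5371, 0.3406, 0.2202]
tool_rot: [-0.261, 3.124, 0.006]
ft_force: [0.6, -0.9, 15.9]
grip_width: 0.309
grip_force: 45.0
```

Emit:
{"api": "jog_arm", "payload": {
  "rows": "0 0 0 0 0 0 1; 0 0 0 0 0 0 1"
}}

```text
time: 57.48
position: [0.5369, 0.3405, 0.22]
tool_rot: [-0.261, 3.125, 0.005]
ft_force: [0.7, -0.8, 13.7]
grip_width: 0.31
grip_force: 45.0
```

```bash
cat > arc.py <<'E'
from h import *
import sys
C=np.array([float(sys.argv[1]),float(sys.argv[2])]); a1=float(sys.argv[3]); n=int(sys.argv[4]); r=float(sys.argv[5]) if len(sys.argv)>5 else .2
p,M,s=toolaxes(); v=p[:2]-C; a0=np.degrees(np.arctan2(v[1],v[0]))%360; print('angle',a0.round(2),'radius',np.hypot(*v).round(4),'z',p[2].round(4),'F',s['ft_force'].round(1))
q=p[:2]
for a in np.linspace(a0,a1,n+1)[1:]:
    t=C+r*np.array([np.cos(np.radians(a)),np.sin(np.radians(a))]); d=M.T@np.array([*(t-q),0])*100; print(round(a,1),d.round(2)); q=t
E
python3 arc.py .680 .2025 196 14
python3 - <<'E'
from h import *
plan([.535,.339,.219],189.5)
E
```

```text
angle 136.05 radius 0.1988 z 0.22 F [ 0.7 -0.8 13.7]
140.3 [ 1.24 -0.84 -0.01]
144.6 [ 1.09 -1.02 -0.01]
148.9 [ 1.02 -1.1  -0.01]
153.2 [ 0.93 -1.17 -0.01]
157.5 [ 0.84 -1.24 -0.01]
161.7 [ 0.75 -1.29 -0.01]
166.0 [ 0.65 -1.35 -0.01]
170.3 [ 0.54 -1.39 -0.01]
174.6 [ 0.44 -1.43 -0.01]
178.9 [ 0.33 -1.46 -0.01]
183.2 [ 0.22 -1.48 -0.01]
187.4 [ 0.11 -1.49 -0.  ]
191.7 [-0.   -1.49 -0.  ]
196.0 [-0.11 -1.49 -0.  ]
shift now [ 0.21 -0.12  0.09] turn [0.0029 0.0057 0.0008] | shift after turn [ 0.21 -0.12  0.1 ] | pos [0.5369 0.3405 0.22  ] q7 [-0.18  0.17  1.01] t 57.48
```

Emit:
{"api": "jog_arm", "payload": {
  "rows": "1.15 -0.85 0 0 0 0 1; 1.09 -1.02 0 0 0 0 1; 1.02 -1.1 0 0 0 0 1; 0 0 0 0 0 0 1; 0 0 0 0 0 0 1"
}}

```text
time: 58.1
position: [0.5097, 0.3057, 0.2201]
tool_rot: [-0.261, 3.125, 0.005]
ft_force: [1.9, -0.6, 14.4]
grip_width: 0.31
grip_force: 45.0
```

```bash
python3 arc.py .680 .2025 196 11
```

```text
angle 148.79 radius 0.1991 z 0.2201 F [ 1.9 -0.6 14.4]
153.1 [ 1.   -1.11 -0.01]
157.4 [ 0.84 -1.24 -0.01]
161.7 [ 0.75 -1.3  -0.01]
166.0 [ 0.65 -1.35 -0.01]
170.2 [ 0.55 -1.39 -0.01]
174.5 [ 0.44 -1.43 -0.01]
178.8 [ 0.33 -1.46 -0.01]
183.1 [ 0.22 -1.48 -0.01]
187.4 [ 0.11 -1.49 -0.  ]
191.7 [-0.  -1.5 -0. ]
196.0 [-0.11 -1.49 -0.  ]
```

Emit:
{"api": "jog_arm", "payload": {
  "rows": "0.92 -1.11 0 0 0 0 1; 0.84 -1.24 0 0 0 0 1; 0.75 -1.3 0 0 0 0 1; 0.65 -1.35 0 0 0 0 1; 0.55 -1.39 0 0 0 0 1"
}}

```text
time: 58.72
position: [0.4833, 0.237, 0.2198]
tool_rot: [-0.263, 3.125, 0.005]
ft_force: [0.2, -0.8, 14.0]
grip_width: 0.305
grip_force: 45.0
```

Emit:
{"api": "jog_arm", "payload": {
  "rows": "0.44 -1.43 0 0 0 0 1; 0.33 -1.46 0 0 0 0 1; 0 0 0 0 0 0 1; 0 0 0 0 0 0 1"
}}

```text
time: 59.22
position: [0.4801, 0.2067, 0.2193]
tool_rot: [-0.262, 3.127, 0.003]
ft_force: [-2.2, -0.3, 13.8]
grip_width: 0.309
grip_force: 45.0
```

```bash
python3 arc.py .680 .2025 196 4
python3 - <<'E'
from h import *
W=cam('wrist','w14.png'); g=cv2.cvtColor(W['img'],cv2.COLOR_BGR2GRAY).astype(int)
# bar: look at bail mid region in wrist view (camera is on -x side), profile across y at several x
for x in (.455,.465,.475):
    P=[proj(W,[x,y,.178]) for y in np.arange(.11,.19,.003)]
    print(x,[int(g[int(round(v)),int(round(u))]) if 0<=v<400 and 0<=u<640 else -1 for u,v in P])
E
```

```text
angle 178.79 radius 0.1999 z 0.2193 F [-2.2 -0.3 13.8]
183.1 [ 0.23 -1.48 -0.  ]
187.4 [ 0.11 -1.5  -0.  ]
191.7 [ 0.  -1.5 -0. ]
196.0 [-0.11 -1.5  -0.  ]
0.455 [109, 112, 113, 117, 119, 122, 125, 255, 255, 254, 255, 255, 222, 234, 254, 245, 209, 211, 210, 208, 219, 225, 203, 228, 201, 231, 254]
0.465 [107, 110, 112, 115, 118, 121, 122, 125, 255, 255, 255, 218, 203, 255, 202, 203, 206, 255, 247, 247, 237, 201, 254, 228, 255, 177, 177]
0.475 [106, 108, 110, 113, 115, 118, 120, 123, 124, 255, 255, 207, 211, 235, 255, 206, 208, 209, 208, 206, 255, 255, 235, 227, 226, 195, 210]
```

Emit:
{"api": "jog_arm", "payload": {
  "rows": "0.2 -1.48 0 0 0 0 1; 0.1 -1.5 0 0 0 0 1; 0 -1 0 0 0 0 1; 0 0 0 0 0 0 1; 0 0 0 0 0 0 1"
}}

```text
time: 59.9
position: [0.483, 0.1665, 0.2188]
tool_rot: [-0.262, 3.129, 0.002]
ft_force: [-3.9, -1.4, 14.0]
grip_width: 0.309
grip_force: 45.0
```

```bash
python3 arc.py .680 .2025 196 2
```

```text
angle 190.35 radius 0.2003 z 0.2188 F [-3.9 -1.4 14. ]
193.2 [-0.06 -0.99 -0.  ]
196.0 [-0.09 -0.98 -0.  ]
```

Emit:
{"api": "jog_arm", "payload": {
  "rows": "0 -0.7 0 0 0 0 1; -0.03 -0.7 0 0 0 0 1; -0.05 -0.5 0 0 0 0 1; 0 0 0 0 0 0 1; 0 0 0 0 0 0 1"
}}

```text
time: 60.52
position: [0.4872, 0.1477, 0.2188]
tool_rot: [-0.262, 3.129, 0.001]
ft_force: [-3.0, -1.3, 14.2]
grip_width: 0.31
grip_force: 45.0
```

```bash
python3 arc.py .680 .2025 196 1
python3 - <<'E'
from h import *
S=cam('scene','s15.png');D=cam('side','d15.png')
# bail position check in side view: bright pixels profile across bar at x=.505 and .465 (z ~.177)
for d,n in ((D,'D'),(S,'S')):
  g=cv2.cvtColor(d['img'],cv2.COLOR_BGR2GRAY)
  for x in (.455,.465,.475,.50,.51,.52):
    P=[proj(d,[x,y,.177]).round().astype(int) for y in np.arange(.125,.176,.004)]
    print(n,x,[int(g[v,u]) for u,v in P])
E
```

```text
angle 195.86 radius 0.2005 z 0.2188 F [-3.  -1.3 14.2]
196.0 [-0.05 -0.04  0.  ]
D 0.455 [34, 31, 31, 44, 90, 100, 64, 44, 38, 33, 34, 62, 108]
D 0.465 [36, 34, 40, 58, 99, 92, 53, 37, 35, 35, 53, 74, 129]
D 0.475 [34, 36, 38, 39, 78, 102, 83, 67, 88, 93, 85, 82, 89]
D 0.5 [52, 52, 38, 23, 20, 19, 36, 14, 17, 19, 23, 31, 34]
D 0.51 [51, 38, 37, 35, 36, 27, 21, 25, 13, 11, 19, 22, 35]
D 0.52 [57, 62, 78, 84, 66, 63, 46, 23, 17, 7, 8, 22, 34]
S 0.455 [38, 35, 30, 35, 34, 21, 22, 22, 29, 30, 33, 28, 26]
S 0.465 [35, 34, 36, 48, 92, 109, 95, 67, 75, 106, 153, 94, 38]
S 0.475 [39, 60, 112, 96, 66, 121, 120, 126, 126, 121, 123, 51, 31]
S 0.5 [76, 144, 138, 138, 119, 69, 130, 101, 145, 159, 151, 124, 39]
S 0.51 [98, 142, 137, 123, 109, 146, 137, 111, 131, 158, 158, 155, 52]
S 0.52 [119, 121, 117, 118, 112, 61, 103, 144, 110, 230, 186, 159, 97]
```

Emit:
{"api": "jog_arm", "payload": {
  "rows": "0 0 -0.8 0 0 0 1; 0 0 -0.8 0 0 0 1; 0 0 -0.8 0 0 0 1; 0 0 0 0 0 0 1; 0 0 0 0 0 0 1"
}}

```text
time: 61.25
position: [0.4871, 0.1479, 0.243]
tool_rot: [-0.262, 3.129, 0.001]
ft_force: [-4.4, -1.3, 12.3]
grip_width: 0.309
grip_force: 45.0
```

Emit:
{"api": "jog_arm", "payload": {
  "rows": "0 0 -0.4 0 0 0 1; 0 0 -0.4 0 0 0 1; 0 0 -0.4 0 0 0 1; 0 0 0 0 0 0 1; 0 0 0 0 0 0 1"
}}

```text
time: 61.88
position: [0.4871, 0.1477, 0.253]
tool_rot: [-0.262, 3.13, 0.002]
ft_force: [-0.2, 0.4, 6.8]
grip_width: 0.307
grip_force: 45.0
```

Emit:
{"api": "jog_arm", "payload": {
  "rows": "0 0 -0.5 0 0 0 1; 0 0 -0.7 0 0 0 1; 0 0 -0.7 0 0 0 1; 0 0 -0.7 0 0 0 1; 0 0 -0.7 0 0 0 1"
}}

```text
time: 62.5
position: [0.4871, 0.1472, 0.2855]
tool_rot: [0.261, -3.13, -0.001]
ft_force: [5.7, 1.5, 3.3]
grip_width: 0.31
grip_force: 45.0
```

Emit:
{"api": "jog_arm", "payload": {
  "rows": "0 0 -0.7 0 0 0 1; 0 0 -0.7 0 0 0 1; 0 0 -0.6 0 0 0 1; 0 0 -0.3 0 0 0 1; 0 0 0 0 0 0 1"
}}

```text
time: 63.12
position: [0.4871, 0.1471, 0.3086]
tool_rot: [-0.261, 3.131, 0.001]
ft_force: [4.2, 0.9, 5.3]
grip_width: 0.31
grip_force: 45.0
```

Emit:
{"api": "jog_arm", "payload": {
  "rows": "0 0 0 0 0 0 1; 0 0 0 0 0 0 1"
}}

```text
time: 63.38
position: [0.4871, 0.1471, 0.3084]
tool_rot: [0.261, -3.131, -0.001]
ft_force: [5.2, 1.9, 5.3]
grip_width: 0.307
grip_force: 45.0
```

```bash
python3 arc.py .6805 .2025 134.5 24 .2005
python3 - <<'E'
from h import *
S=cam('scene','s16.png');D=cam('side','d16.png');
for d,n,o in ((S,'S','s0'),(D,'D','d0')):
    hsv=cv2.cvtColor(d['img'],cv2.COLOR_BGR2HSV)
    print(n,'cup/basket centre if down',proj(d,[.489,.148,.044]).round(),'if up 56mm',proj(d,[.489,.148,.10]).round())
    u=proj(d,[.489,.148,.10]).round().astype(int); print(d['img'][u[1]-24:u[1]+36:4,u[0]-32:u[0]+33:4].max(2))
E
```

```text
angle 195.98 radius 0.2011 z 0.3084 F [5.2 1.9 5.3]
193.4 [0.02 0.9  0.  ]
190.9 [0.04 0.9  0.  ]
188.3 [0.  0.9 0. ]
185.7 [-0.04  0.9   0.  ]
183.2 [-0.08  0.89  0.  ]
180.6 [-0.12  0.89  0.  ]
178.0 [-0.16  0.88  0.  ]
175.5 [-0.2   0.87  0.  ]
172.9 [-0.24  0.86  0.  ]
170.4 [-0.28  0.85  0.  ]
167.8 [-0.31  0.84  0.  ]
165.2 [-0.35  0.82  0.  ]
162.7 [-0.39  0.81  0.  ]
160.1 [-0.42  0.79  0.  ]
157.6 [-0.46  0.77  0.  ]
155.0 [-0.49  0.75  0.  ]
152.4 [-0.52  0.73  0.  ]
149.9 [-0.56  0.7   0.  ]
147.3 [-0.59  0.68  0.  ]
144.7 [-0.62  0.65  0.  ]
142.2 [-0.65  0.62  0.  ]
139.6 [-0.67  0.59  0.  ]
137.1 [-0.7   0.56  0.  ]
134.5 [-0.72  0.53  0.  ]
S cup/basket centre if down [376. 230.] if up 56mm [379. 218.]
[[ 49  50  47  47  45  46  37 118 123  34 152  42 240 231  50  55  66]
 [ 44  48  54  46  45  45  42 122 159 202 155  33 224 241  55  58 105]
 [ 47  50  49  48  50  80 225 222 172 174 157  38 120 242  70  63  99]
 [ 46  51  48  50 170 125 244 175 195 175 168 220  69 243 160  71 127]
 [ 47  46  49  53 119 163 226 183 171 175 233 217 131 241 240  57 110]
 [ 49  46  46  81 
[... 1121 characters left out ...]
184 183  97 120 140 134 127 128 165 112 108  86  39  33  37]
 [162 169 186 184 112 100 146 133 127 126 117 198  90  56  34  35  29]
 [161 161 179 180 161 123 123 122 123 120 115 198 118 150 160  33  34]
 [162 165 161 157 150 120 121 125 122 121 142 179  85 144 131  32  34]
 [185 187 184 131 103  83  95 121 121 105 116  60  83 157  60  30  30]
 [115 121 140 111 108 105  64  78  85  41  80  83 148 157  35  33  33]
 [118 110 109 108 107 108  82  82  84  82  82  81 144 129  34  30  30]
 [108 109 108 108 107 107  87  82  81  83  83  83 110  57  32  33  30]
 [ 25  29  52  89 105 106 106  90  81  83  85  82  82  36  34  34  34]
 [ 24  25  23  25  21  28  56  89 100  98  85 104  83  23  25  31  33]]
```

Emit:
{"api": "jog_arm", "payload": {
  "rows": "-0.2 0.3 0 0 0 0 1; -0.1 0.6 0 0 0 0 1; 0.04 0.7 0 0 0 0 1; 0.02 0.7 0 0 0 0 1; 0 0.7 0 0 0 0 1"
}}

```text
time: 64.1
position: [0.4814, 0.1767, 0.307]
tool_rot: [0.261, -3.123, 0.002]
ft_force: [-5.4, -0.8, 4.8]
grip_width: 0.311
grip_force: 45.0
```

```bash
python3 arc.py .6805 .2025 134.5 25 .2005
```

```text
angle 187.37 radius 0.2008 z 0.307 F [-5.4 -0.8  4.8]
185.3 [-0.07  0.74 -0.  ]
183.1 [-0.07  0.74 -0.  ]
181.0 [-0.1   0.73 -0.  ]
178.9 [-0.12  0.73 -0.  ]
176.8 [-0.15  0.72 -0.  ]
174.7 [-0.18  0.72 -0.  ]
172.6 [-0.2   0.71 -0.  ]
170.5 [-0.23  0.7  -0.  ]
168.3 [-0.26  0.69 -0.  ]
166.2 [-0.28  0.68 -0.  ]
164.1 [-0.31  0.67 -0.  ]
162.0 [-0.33  0.66 -0.  ]
159.9 [-0.35  0.65 -0.  ]
157.8 [-0.38  0.64 -0.  ]
155.6 [-0.4   0.62 -0.  ]
153.5 [-0.42  0.61 -0.  ]
151.4 [-0.45  0.59 -0.  ]
149.3 [-0.47  0.57 -0.  ]
147.2 [-0.49  0.56 -0.  ]
145.1 [-0.51  0.54 -0.  ]
143.0 [-0.53  0.52 -0.  ]
140.8 [-0.55  0.5  -0.  ]
138.7 [-0.57  0.48 -0.  ]
136.6 [-0.58  0.46 -0.  ]
134.5 [-0.6   0.43 -0.01]
```

Emit:
{"api": "jog_arm", "payload": {
  "rows": "0 0.74 0 0 0 0 1; -0.05 0.74 0 0 0 0 1; -0.1 0.73 0 0 0 0 1; -0.12 0.73 0 0 0 0 1; -0.15 0.72 0 0 0 0 1"
}}

```text
time: 64.72
position: [0.4804, 0.2144, 0.3075]
tool_rot: [0.263, -3.125, 0.0]
ft_force: [-4.8, -0.4, 4.5]
grip_width: 0.31
grip_force: 45.0
```

Emit:
{"api": "jog_arm", "payload": {
  "rows": "-0.18 0.72 0 0 0 0 1; -0.2 0.71 0 0 0 0 1; -0.23 0.7 0 0 0 0 1; -0.26 0.69 0 0 0 0 1; -0.28 0.68 0 0 0 0 1"
}}

```text
time: 65.35
position: [0.4865, 0.2514, 0.3077]
tool_rot: [0.263, -3.127, -0.001]
ft_force: [-5.0, 0.9, 5.0]
grip_width: 0.305
grip_force: 45.0
```

```bash
python3 arc.py .6805 .2025 134.5 15 .2005
```

```text
angle 165.86 radius 0.2 z 0.3077 F [-5.   0.9  5. ]
163.8 [-0.27  0.68 -0.  ]
161.7 [-0.33  0.65 -0.  ]
159.6 [-0.35  0.64 -0.  ]
157.5 [-0.38  0.63 -0.  ]
155.4 [-0.4   0.61 -0.  ]
153.3 [-0.42  0.6  -0.  ]
151.2 [-0.44  0.58 -0.  ]
149.1 [-0.46  0.56 -0.  ]
147.0 [-0.49  0.55 -0.  ]
145.0 [-0.5   0.53 -0.  ]
142.9 [-0.52  0.51 -0.  ]
140.8 [-0.54  0.49 -0.  ]
138.7 [-0.56  0.47 -0.  ]
136.6 [-0.58  0.45 -0.  ]
134.5 [-0.59  0.43 -0.  ]
```

Emit:
{"api": "jog_arm", "payload": {
  "rows": "-0.25 0.68 0 0 0 0 1; -0.33 0.65 0 0 0 0 1; -0.35 0.64 0 0 0 0 1; -0.38 0.63 0 0 0 0 1; -0.4 0.61 0 0 0 0 1"
}}

```text
time: 65.97
position: [0.499, 0.2858, 0.3079]
tool_rot: [0.262, -3.129, -0.002]
ft_force: [-4.7, 1.9, 4.5]
grip_width: 0.313
grip_force: 45.0
```

Emit:
{"api": "jog_arm", "payload": {
  "rows": "-0.42 0.6 0 0 0 0 1; -0.44 0.58 0 0 0 0 1; -0.46 0.56 0 0 0 0 1; -0.45 0.5 0 0 0 0 1; -0.4 0.42 0 0 0 0 1"
}}

```text
time: 66.6
position: [0.5163, 0.3155, 0.3079]
tool_rot: [0.262, -3.129, -0.002]
ft_force: [-5.1, 2.5, 5.1]
grip_width: 0.311
grip_force: 45.0
```

Emit:
{"api": "jog_arm", "payload": {
  "rows": "-0.35 0.34 0 0 0 0 1; -0.28 0.26 0 0 0 0 1; -0.2 0.18 0 0 0 0 1; 0 0 0 0 0 0 1; 0 0 0 0 0 0 1"
}}

```text
time: 67.22
position: [0.5231, 0.3248, 0.3079]
tool_rot: [0.263, -3.13, -0.003]
ft_force: [-3.9, 3.5, 4.4]
grip_width: 0.31
grip_force: 45.0
```

```bash
python3 arc.py .6805 .2025 136.8 4 .2
```

```text
angle 142.16 radius 0.1993 z 0.3079 F [-3.9  3.5  4.4]
140.8 [-0.3   0.36  0.  ]
139.5 [-0.36  0.3   0.  ]
138.1 [-0.36  0.3   0.  ]
136.8 [-0.37  0.29  0.  ]
```

Emit:
{"api": "jog_arm", "payload": {
  "rows": "-0.3 0.32 0 0 0 0 1; -0.3 0.28 0 0 0 0 1; -0.3 0.26 0 0 0 0 1; -0.25 0.2 0 0 0 0 1; 0 0 0 0 0 0 1"
}}

```text
time: 67.85
position: [0.5334, 0.3366, 0.3079]
tool_rot: [0.262, -3.13, -0.002]
ft_force: [-1.8, 3.9, 4.4]
grip_width: 0.308
grip_force: 45.0
```

Emit:
{"api": "jog_arm", "payload": {
  "rows": "-0.2 0.17 0 0 0 0 1; -0.15 0.13 0 0 0 0 1; 0 0 0 0 0 0 1; 0 0 0 0 0 0 1"
}}

```text
time: 68.35
position: [0.5359, 0.3395, 0.3078]
tool_rot: [0.261, -3.13, -0.0]
ft_force: [-2.4, 2.2, 4.7]
grip_width: 0.308
grip_force: 45.0
```

```bash
python3 arc.py .6805 .2025 134.8 2 .2
```

```text
angle 136.55 radius 0.1991 z 0.3078 F [-2.4  2.2  4.7]
135.7 [-0.19  0.25 -0.  ]
134.8 [-0.25  0.18 -0.  ]
```

Emit:
{"api": "jog_arm", "payload": {
  "rows": "-0.2 0.2 0 0 0 0 1; -0.2 0.18 0 0 0 0 1; 0 0 0 0 0 0 1; 0 0 0 0 0 0 1"
}}

```text
time: 68.85
position: [0.5397, 0.3433, 0.3077]
tool_rot: [0.26, -3.13, 0.001]
ft_force: [-0.2, 1.5, 4.2]
grip_width: 0.305
grip_force: 45.0
```

Emit:
{"api": "jog_arm", "payload": {
  "rows": "-0.2 0.18 0 0 0 0 1; -0.2 0.16 0 0 0 0 1; 0 0 0 0 0 0 1; 0 0 0 0 0 0 1"
}}

```text
time: 69.35
position: [0.5434, 0.3469, 0.3077]
tool_rot: [0.259, -3.131, 0.002]
ft_force: [2.5, -0.9, 5.7]
grip_width: 0.307
grip_force: 45.0
```

Emit:
{"api": "jog_arm", "payload": {
  "rows": "-0.2 0.17 0 0 0 0 1; -0.2 0.16 0 0 0 0 1; 0 0 0 0 0 0 1; 0 0 0 0 0 0 1"
}}

```text
time: 69.85
position: [0.5455, 0.3489, 0.307]
tool_rot: [0.258, -3.126, 0.008]
ft_force: [-1.3, -6.7, 5.2]
grip_width: 0.312
grip_force: 45.0
```

Emit:
{"api": "jog_arm", "payload": {
  "rows": "-0.2 0.15 0 0 0 0 1; -0.2 0.15 0 0 0 0 1; 0 0 0 0 0 0 1; 0 0 0 0 0 0 1"
}}

```text
time: 70.35
position: [0.5456, 0.3491, 0.3054]
tool_rot: [0.256, -3.117, 0.02]
ft_force: [-10.3, -16.0, 4.4]
grip_width: 0.309
grip_force: 45.0
```

```bash
python3 arc.py .6805 .2025 130 2 .2
```

```text
angle 132.63 radius 0.1992 z 0.3054 F [-10.3 -16.    4.4]
131.3 [-0.34  0.31 -0.01]
130.0 [-0.39  0.24 -0.01]
```

Emit:
{"api": "jog_arm", "payload": {
  "rows": "0.2 -0.15 0 0 0 0 1; 0.12 -0.1 -0.1 0 0 0 1; 0 0 -0.2 0 0 0 1; 0 0 0 0 0 0 1; 0 0 0 0 0 0 1"
}}

```text
time: 70.97
position: [0.5455, 0.3489, 0.3098]
tool_rot: [0.258, -3.125, 0.01]
ft_force: [-3.5, -8.2, 5.3]
grip_width: 0.307
grip_force: 45.0
```

Emit:
{"api": "jog_arm", "payload": {
  "rows": "0 0 0 0 0 0 1; 0 0 0 0 0 0 1; 0 0 0 0 0 0 1; 0 0 0 0 0 0 1; 0 0 0 0 0 0 1",
  "force": 10
}}

```text
time: 71.6
position: [0.5458, 0.3489, 0.3097]
tool_rot: [0.257, -3.125, 0.01]
ft_force: [-2.6, -8.2, 4.7]
grip_width: 0.317
grip_force: 10.0
```

Emit:
{"api": "jog_arm", "payload": {
  "rows": "0 0 0 0 0 0 0; 0 0 0 0 0 0 -0.4; 0 0 0 0 0 0 -0.6; 0 0 0 0 0 0 -0.6; 0 0 0 0 0 0 -0.6"
}}

```text
time: 72.22
position: [0.5462, 0.3527, 0.3106]
tool_rot: [0.262, -3.129, -0.001]
ft_force: [0.3, 0.1, -0.8]
grip_width: 0.765
grip_force: 0.0
```

Emit:
{"api": "jog_arm", "payload": {
  "rows": "0 0 -2 0 0 0 -0.6; 0 0 -4 0 0 0 -0.6; 0 0 -5 0 0 0 -0.6; 3 -3 0 0 0 0 -0.6; 3 -3 0 0 0 0 -0.6"
}}

```text
time: 72.85
position: [0.497, 0.2834, 0.4212]
tool_rot: [0.263, -3.129, -0.002]
ft_force: [-0.1, -0.7, 0.7]
grip_width: 0.797
grip_force: 0.0
```

Run:
```python
from h import *
s=toolaxes()[2]; print(s['position'],s['ft_force'],s['time'])
from scipy import ndimage
prev=None
for k in range(2):
  S=cam('scene','s2%d.png'%k);D=cam('side','d2%d.png'%k)
# expected basket under hook at knob (.5456,.349): bar z=.246, underside .246-.172=.074
q=[.5456,.349]
for d,n in ((S,'S'),(D,'D')):
  for z,t in ((.326,'knob'),(.246,'bar'),(.11,'basket rim'),(.075,'under')): print(n,t,proj(d,[*q,z]).round())
  u=proj(d,[*q,.15]).round().astype(int); g=cv2.cvtColor(d['img'],cv2.COLOR_BGR2GRAY); print(g[u[1]-60:u[1]+50:5,max(0,u[0]-45):u[0]+46:5])
```

```text
[0.49695217 0.28341763 0.42118911] [-0.13410812 -0.73210562  0.72684618] 72.85
S knob [486. 190.]
S bar [474. 212.]
S basket rim [458. 244.]
S under [455. 251.]
[[ 49  49  50  49  50  53  49  49  50  49  52  51  50  52  50  54  49  56
   50]
 [ 53  50  50  50  48  51  53  46  48  52  50  50  33  26  19  19  29  28
   43]
 [ 52  51  55  50  51  52  48  52  50  52  49  51  50  22  33  37  67  57
   54]
 [ 47  51  50  48  53  50  50  44  48  48  51  51  48  25  37  45  69  68
   71]
 [228 235 224  55  54  48  51  52  49  55  50  47  46  22  17  64  72  68
   65]
 [239 240 236 225  62  49  51  47  52  50  48 102 149 152 183  66  69  71
   69]
 [231 244 241 234 138  46  51  54  48  49 235 162 106 121 106  66  72  67
   69]
 [222 238 196 104  99  50  49  56 221 237 196  72 139 120  67 124  64  67
   66]
 [206 131 110  71  71  49  80 239 237  94 141 151 101  63  57  98  65  70
   70]
 [150  89  58  69  30 233 239 161  60 220  45  53  48  52 116  63  68  63
   69]
 [ 99  86  88 150 240 234  90 106 193 128  68  47  80 158  68  36  69  68
   68]
 [ 97 100 238 241 126 152 123 170 150 156 150 25
[... 2008 characters left out ...]
 129 101 116 119 106 101 104  18  28  32  35
   38]
 [ 32  38  35  36  35  34 121 108 106 115 131 105  96  91  18  23  25  28
   37]
 [ 35  37  39  34  35  32 164 146  82 113 113 107 102  68  15  22  20  37
   37]
 [ 34  32  34  31  34  33  38 134  91  78 112 106  84  30  15  23  34  33
   38]
 [ 32  32  31  35  38  35  34  63  91  81  98  76  60  15  16  17  22  17
   24]
 [ 36  37  36  37  35  34  36  24  27  83  72  23  21  21  19  17  19  22
   17]
 [ 36  37  36  35  36  34  32  21  25  17  17  17  17  22  17  24  22  80
   54]
 [ 37  33  34  37  33  35  35  22  21  23  16  16  13  20  20  23  26  94
   50]
 [ 33  35  34  38  35  35  34  23  24  23  24  21  24  19  17  24 133 119
   56]]
```

The basket hangs under the hook at the parking stop. I'll retreat, let it settle and check that it is still.

Emit:
{"api": "jog_arm", "payload": {
  "rows": "2 -5 0 0 0 0 -0.6; 2 -5 0 0 0 0 -0.6; 0 0 0 0 0 0 -0.6; 0 0 0 0 0 0 -0.6; 0 0 0 0 0 0 -0.6"
}}

```text
time: 73.68
position: [0.4745, 0.1801, 0.4205]
tool_rot: [0.267, -3.128, -0.002]
ft_force: [0.4, 0.7, 0.3]
grip_width: 0.801
grip_force: 0.0
```

Emit:
{"api": "jog_arm", "payload": {
  "rows": "0 0 0 0 0 0 -0.6; 0 0 0 0 0 0 -0.6; 0 0 0 0 0 0 -0.6; 0 0 0 0 0 0 -0.6; 0 0 0 0 0 0 -0.6"
}}

```text
time: 74.3
position: [0.4745, 0.1781, 0.4209]
tool_rot: [0.261, -3.129, -0.0]
ft_force: [-0.6, 0.1, 0.4]
grip_width: 0.797
grip_force: 0.0
```

Emit:
{"api": "jog_arm", "payload": {
  "rows": "0 0 0 0 0 0 -0.6; 0 0 0 0 0 0 -0.6; 0 0 0 0 0 0 -0.6; 0 0 0 0 0 0 -0.6; 0 0 0 0 0 0 -0.6"
}}

```text
time: 74.92
position: [0.4744, 0.1781, 0.4208]
tool_rot: [0.262, -3.129, -0.0]
ft_force: [-0.1, -0.4, -0.5]
grip_width: 0.802
grip_force: 0.0
```

Run:
```python
from h import *
a=[cam('side')['img'][240:335,195:290].astype(int) for _ in range(5)]
print([np.abs(x-a[0]).mean().round(2) for x in a[1:]])
S=cam('scene','s30.png'); D=cam('side','d30.png')
old=cv2.imread('pics/d21.png')[240:335,195:290].astype(int); print('vs 3s ago',np.abs(a[-1]-old).mean().round(2))
# rim check of cups: bright rims at predicted nest position
x0,y0=430,200; hsv=cv2.cvtColor(S['img'],cv2.COLOR_BGR2HSV)
for n,z,r in (('d',.074+.004+.039+.06,.0165),('a',.074+.064,.033)): print(n,rim(S,[.5456,.349,z],r))
# bystanders moved? compare first and last scene frames around each
i0=cv2.imread('pics/scene0.png').astype(int)
for n,(u,v) in dict(puck1=(243,225),puck2=(301,278),resin=(275,300),dish=(225,294),spanner=(460,235),yellow=(227,172),purple=(175,231)).items(): print(n,np.abs(S['img'][v-12:v+13,u-12:u+13].astype(int)-i0[v-12:v+13,u-12:u+13]).mean().round(1))
```

```text
[np.float64(1.92), np.float64(1.93), np.float64(1.9), np.float64(1.89)]
vs 3s ago 7.19
d [(array([0.5573, 0.341 , 0.177 ]), np.float64(0.019)), (array([0.5451, 0.3509, 0.177 ]), np.float64(0.0196)), (array([0.5595, 0.3449, 0.177 ]), np.float64(0.0163))]
a [(array([0.545 , 0.3544, 0.138 ]), np.float64(0.0326)), (array([0.5726, 0.36  , 0.138 ]), np.float64(0.0306)), (array([0.5238, 0.3634, 0.138 ]), np.float64(0.0373))]
puck1 2.4
puck2 2.4
resin 2.2
dish 0.1
spanner 97.0
yellow 2.7
purple 2.5
```

Run:
```python
from h import *
S=cam('scene');D=cam('side')
for d,u in ((S,(486,191)),(D,(230,259))):
    x,y=u; g=cv2.cvtColor(d['img'],cv2.COLOR_BGR2GRAY)[y-12:y+13,x-12:x+13]; print(g[::2,::2])
d0=cv2.imread('pics/d21.png').astype(int); df=np.abs(D['img'].astype(int)-d0).max(2)[230:340,190:300]>40; ys,xs=np.nonzero(df); print(df.sum(), (xs.min()+190,xs.max()+190,ys.min()+230,ys.max()+230) if df.any() else '')
```

```text
[[ 47  28  28  27  32  23  28  35  39  47  47  47  49]
 [ 50  37  32  28  30  26  23  31  26  26  27  32  22]
 [ 51  53  51  50  46  53  48  50  50  37  30  33  30]
 [ 50  53  47  50  43  51  46  51  53  49  60  54  48]
 [ 46  49  50  50  43  53  53  48  49  51  55  66  68]
 [ 51  51  47  38  31  59  56  54  55  49  50  65  69]
 [ 51  54  52  24  22  35  63  60  54  46  46  75  68]
 [ 51  53  45  16  25  26  26  36  31  30  54  71  73]
 [ 46  51  51  19  27  23  26  23  24  32  67  72  69]
 [ 48  50  53  49  22  21  26  22  24  60  73  71  69]
 [ 52 110 123 118 114  69  60  75  66  68  69  70  69]
 [235 236 227 130 149 159 153 185 124  67  68  72  71]
 [236 237 237 223 134 184 196 191  95  66  67  73  67]]
[[ 37  35  35  36  36 100 178 174  97  85  83  83  82]
 [ 35  36  32  35  33 100 175 172 112 146  86  84  83]
 [ 35  35  36  37  36  93 162 168 131 170  99  86  83]
 [ 33  34  33  34  31  38  49  89 123 170  97  83  85]
 [ 34  37  33  33  33  34  31  33 101 178 118  84  84]
 [ 33  35  37  31  30  38  36  38  83 143 101  84  85]
 [ 36  37  34  29  35  42  48  26  34  73  72  82  83]
 [ 33  33  33  19  18  18  17  17  12  54  59  75  84]
 [ 36  34  35  34  22  13  15  15  36  58  85  78  83]
 [ 37  34  35  89  85  41  35  47  57  81 142  88  66]
 [ 34  35  35  80 123  98  90  77  91 120 124  80  66]
 [ 35  36  35  77  96  91  84  78 114 164  86  82  77]
 [ 35  37  60 130  93  86  82  92 117 151  64  78  59]]
810 (np.int64(227), np.int64(299), np.int64(230), np.int64(339))
```

```bash
python3 -c "
from bench import ticket
print(ticket.close_job())"
```

```text
the job is handed in; nothing more can be done
None
```

I packed all four cups nested in the basket, hung the basket on the hook with the hook up, swung the arm back against its parking stop and handed the job in; the hand-in gave no verdict, and in the last camera frames the basket was hanging still.

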